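Turn the tea brush handle-down in its pot

ROBOT

A 6-joint arm with a two-finger parallel gripper is mounted at the origin on the work surface. World frame = base frame: x ahead of the robot, y to its left, z up, the work surface at z = 0. Lengths are in m, angles in rad, forces in N, time in s.
With the tool pointing down it reaches from about 0.35 to 0.875 m from the base axis. Payload 15.5 kg.
Tool frame: the origin (TCP) lies at the very end of the fingers, on their centre line; the grasp point (between the pads) lies 19 mm behind it; x points along the fingers, z is the direction in which the jaws open and shut, and the axes are right-handed (so a half turn about x gives the same grasp; the last joint's range is limited). The gripper opens to 85 mm and grips with 20 to 120 N. Pads are 22 mm wide; open, the fingers measure 114 mm over their backs; the gripper's body (76 mm by 85 mm) begins 54 mm behind the grasp point. The pads swing forward as they close: fully open they stand 13 mm farther back than shut.
Start: joints at [1.248, 0.494, 1.345, -0, 1.302, -0.096], TCP at [0.141, 0.609, 0.198] pointing down, gripper open.
Joint ranges: [-2.91, 2.91], [-0.82, 2.16], [0.22, 2.67], [-1.22, 4.37], [0.12, 2.79], [-3.08, 3.08]. Speed limits (rad/s): [1.89, 1.89, 2.57, 3.01, 3.01, 3.01].

INTERFACE

Orientations are given as a rotation vector (axis times angle).
In Python, from workcell import get_obs, grab_frame, close_job gives the robot as it stands.
- The arm moves only by the tool step_arm, never from a script. Its argument "targets" is a list of rows, each an object of numbers: "x", "y", "z": the shift along the tool's x, y, z in m; "wx", "wy", "wz": the turn, a rotation vector about the tool's x, y, z in degrees; "claw": the opening, from 0 (shut) to 1 (fully open). In form: [{"x": .., "y": .., "z": .., "wx": .., "wy": .., "wz": .., "claw": ..}, ...]. A call has exactly 8 rows; each row is the pose to reach, as a shift and turn from the pose commanded when the call began, along the tool's axes at that moment; what a row does not reach only later rows make up. A row lasts 1/10 s, in which the tool goes at most 50 mm and 8.59 degrees, less where a joint would pass 70% of its speed; a pose out of reach is approached as far as the arm can. A call with a gripper value outside its range is refused whole. The fingers move at their own pace and stop on an object; "newtons" is the grip in N (left out, the last holds). Time passes only in rows, so rows that repeat a pose let the fingers close, or fill a call up. It gives the time, the measured TCP pose, the force and the opening at its end, in the units of the state.
- get_obs(): the state, without advancing time (a new reading comes with each control period).
- grab_frame(name): name is "side" or "top"; returns a dict with "frame" (384x512x3 uint8, red, green, blue), "K" (3x3 intrinsics, pixels), "distortion" ([k1, k2, p1, p2, k3] as OpenCV has them; the pictures are not rectified), "cam_to_world" (4x4, takes a point from camera to world coordinates). Camera axes: x right, y down, z forward; pixel columns grow to the right and rows downward; lengths in m; the calibration is good to about 2 mm. A picture is of the moment at which its call begins. There is no depth.
- close_job(): hands the job in, once; it reports no verdict.
The state is a dict: "clock": time; "joint_positions": joint angles; "dq": joint speeds; "effort": joint torques, N m; "tool_pos": TCP position; "tcp_rot": TCP orientation; "contact_force": force on the tool from outside, world axes, zero at the start; "torque": the same for the moment, N m; "opening": finger opening in m.
Only numpy, scipy, OpenCV 4.12 (cv2) and the standard library are available. Lean on these libraries where they do the work, as an engineer would, in place of code of your own. Each camera call takes 0.05 s, during which the arm holds its last target.

TASK

The flat tea brush was put back in its black pot bristles-down. Pull it out, lay it down flat across the two saddles of the steel ladle rest and let go of it there, then take it again another way and stand it back in the pot handle-down, bristles up in the air, with the handle's end down on the pot's floor. The brush must not touch the counter, and leave the other things where they are.

Things in the scene. Friction and masses are not known exactly. Their poses are not given: they have to be found in the camera images.
- brush_center (a point): middle of the flat tea brush in length, width and thickness, near its centre of mass. Brush: rigid, 200 mm long, 10 mm thick throughout, 0.05-0.1 kg; bamboo handle 18 mm wide, 128 mm long; head 36 mm wide, 72 mm long. z axis: along the brush towards the handle end; x: across its width; y: through its thickness. Starts bristles-down in the pot, x within 5 degrees of the pot's x, maybe leaning slightly
- bristle_end (a point): middle of the brush's bristle edge, 100 mm along -z from brush_center (same axes)
- handle_end (a point): middle of the brush's handle end (with a black band), 100 mm along +z from brush_center (same axes)
- pot: black glazed rectangular pot, fixed, z up; origin under its centre on the counter. Outside 62 (x) by 40 (y) mm, 72 mm high, foot 92 x 70 x 6 mm. One open slot, 46 mm along x by 24 mm along y; inner floor 8 mm and rim 72 mm above the origin. Pot and rest may swap sides of the counter
- pot_floor (a point): centre of the pot's inner floor, 8 mm above the pot's origin (same axes)
- rest: stainless ladle rest, fixed, z up; origin under its centre. Base plate 74 x 130 x 4 mm; two upright saddles 6 mm thick at y = -45 and +45 mm, 70 mm wide in x, flat tops 60 mm above the origin, lips 12 mm high at their ends with 58 mm between. The brush lies across both, along y, either way round, its middle line 65 mm up; free room for fingers between the saddles
- bowl: black iron-glazed tea bowl, 120 mm across, 75 mm high; bystander, loose, origin at the centre of its underside
- whisk_holder: clear glass holder 85 mm high with a bamboo whisk standing in it, 150 mm high in all; bystander, loose, origin at the centre of its underside
- dish: small blue-white ceramic incense dish, 84 mm across, 16 mm high; bystander, loose, origin at the centre of its underside
- tea_tin: green tea tin, 72 mm across, 90 mm high; bystander, loose, origin at the centre of its underside
- scoop: bamboo scoop 170 mm long lying on the counter; bystander, loose, origin at the centre of its underside
Mind the look-alikes: they are no part of the job. What is shaped like the pot but blue is not meant.

How it is judged:
By the outcome, as a careful person would: the job done as asked, in the order asked, and still so for the second after the job is handed in, with the robot touching nothing.
It also fails if it takes over 58 s, if anything falls off the work surface, if the arm or the gripper's body presses on something with over 40 N, if the wrist force passes 120 N, or if a joint passes its speed limit or range.

## Working session

There is one attempt and no reset: what is moved stays moved. The work goes in short steps, Python scripts to look and compute and a tool call to move; the robot and the scene stay as the last step left them, time stands still between calls to the robot, and variables do not carry over. Pictures are saved under pics/ and viewed, and the job is handed in when it is done.

Besides the shell and the picture viewer there is one more tool, called after "Request:" as name(argument=value, ...) on one line, values as JSON. step_arm: Moves the arm, as the interface text tells. Its arguments: {"type":"object","properties":{"targets":{"type":"array","items":{"type":"object","properties":{"x":{"type":"number"},"y":{"type":"number"},"z":{"type":"number"},"wx":{"type":"number"},"wy":{"type":"number"},"wz":{"type":"number"},"claw":{"type":"number"}}}},"newtons":{"type":"number"}},"required":["targets"]}

```bash
mkdir -p pics; ls; python3 - <<'E'
from workcell import get_obs, grab_frame
import cv2,pickle
print(get_obs())
for n in("side","top"):
    f=grab_frame(n); pickle.dump(f,open(f"{n}0.pkl","wb"))
    cv2.imwrite(f"pics/{n}0.png",cv2.resize(f["frame"][:,:,::-1],(800,600),interpolation=cv2.INTER_CUBIC))
    print(n,f["K"],f["distortion"],f["cam_to_world"])
E
```

```text
pics
{'clock': 0.0, 'joint_positions': array([ 1.24748956e+00,  4.94207527e-01,  1.34613552e+00,  2.07583959e-05,
        1.30249222e+00, -9.55134762e-02]), 'dq': array([ 0.00047775,  0.00062722, -0.00048625, -0.00139104, -0.0014253 ,
       -0.00141288]), 'effort': array([ 3.97694850e-03, -8.82178187e+01, -3.83863091e+01,  2.23611087e-04,
        1.04207147e-02,  8.08881077e-05]), 'tool_pos': array([0.14101276, 0.60847339, 0.19758365]), 'tcp_rot': array([-1.04047662,  1.3094613 ,  1.0393734 ]), 'contact_force': array([-0.40110857,  0.27209037, -0.60953445]), 'torque': array([0.04864476, 0.01009299, 0.02485429]), 'opening': 0.0852759559635553}
side [[458.93170658   0.         253.94632775]
 [  0.         458.93170658 190.47600943]
 [  0.           0.           1.        ]] [-0.12871519  0.          0.          0.          0.        ] [[ 9.99508108e-01  3.54577102e-04  3.13594755e-02  4.94718658e-01]
 [-2.68908452e-02 -5.04847714e-01  8.62789469e-01 -1.15947835e+00]
 [ 1.61376849e-02 -8.63208353e-01 -5.04589849e-01  7.89895048e-01]
 [ 0.00000000e+00  0.00000000e+00  0.00000000e+00  1.00000000e+00]]
top [[359.43680775   0.         259.39919125]
 [  0.         359.43680775 195.154851  ]
 [  0.           0.           1.        ]] [-0.08587776  0.          0.          0.          0.        ] [[ 0.02523256 -0.99930875  0.02730096  0.50982992]
 [-0.99956982 -0.02562873 -0.01425997 -0.04065059]
 [ 0.0149498  -0.0269294  -0.99952554  1.23501752]
 [ 0.          0.          0.          1.        ]]
```

View pics/side0.png

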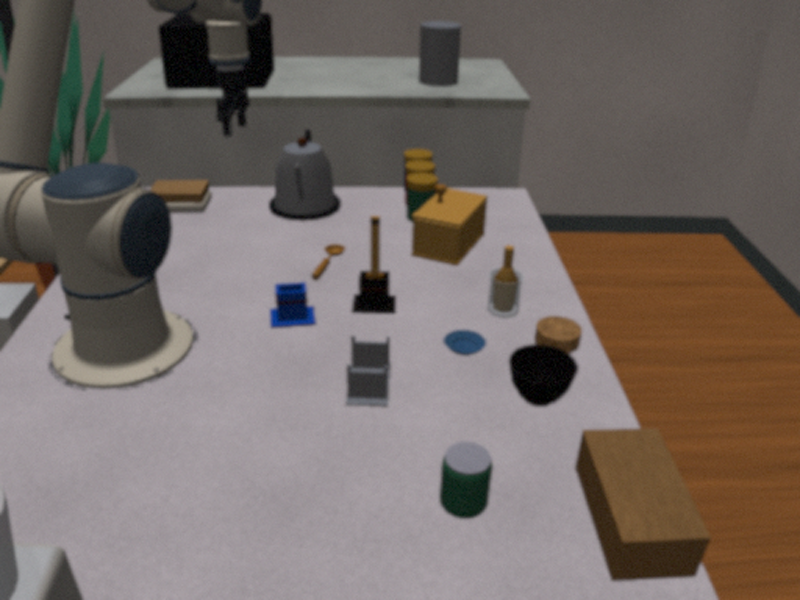

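View pics/top0.png

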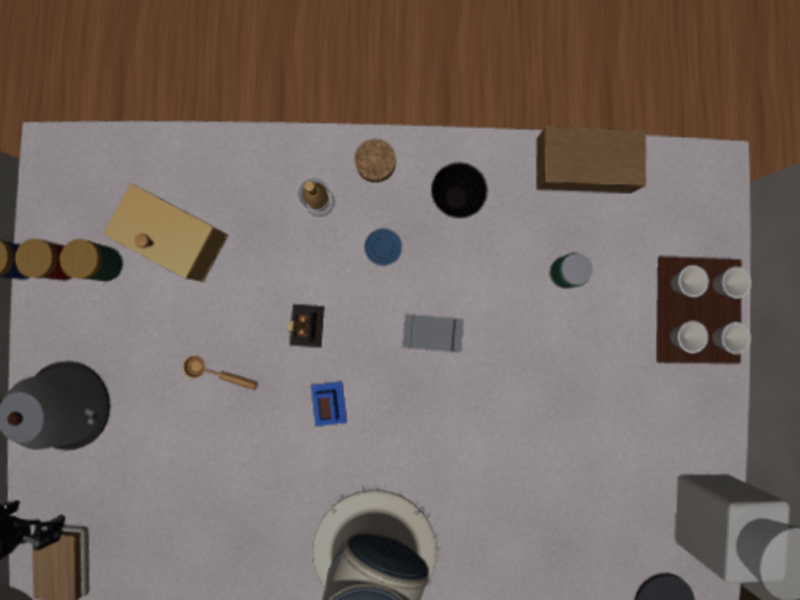

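Candidates: the black pot with the brush is at side (375,290) and top (306,326). The blue pot, a look-alike, is at side (291,305) and top (329,404). Other brush-like things are the scoop at side (325,262) and the whisk at side (506,285). I choose the black pot with the upright brush. The rest is at side (369,370) and top (433,333). Next I'll check close crops.

```bash
python3 - <<'E'
import pickle,cv2
def crop(n,u0,v0,w,h,s,out):
    f=pickle.load(open(f"{n}0.pkl","rb"))["frame"][:,:,::-1]
    c=cv2.resize(f[v0:v0+h,u0:u0+w],None,fx=s,fy=s,interpolation=cv2.INTER_CUBIC)
    c=cv2.convertScaleAbs(c,alpha=1.5,beta=15)
    for i in range(0,w,10): cv2.line(c,(i*s,0),(i*s,6 if i%50 else 14),(0,0,255),1); cv2.putText(c,str(u0+i),(i*s,24),0,.35,(0,0,255),1) if i%20==0 else 0
    for i in range(0,h,10): cv2.line(c,(0,i*s),(6,i*s),(0,0,255),1); cv2.putText(c,str(v0+i),(8,i*s+4),0,.35,(0,0,255),1)
    cv2.imwrite(out,c)
crop("side",210,130,60,80,7,"pics/c_sidepot.png")
crop("side",210,205,60,65,9,"pics/c_siderest.png")
crop("top",170,180,60,60,9,"pics/c_toppot.png")
crop("top",250,190,60,50,10,"pics/c_toprest.png")
E
```

```text
(no output)
```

View pics/c_sidepot.png

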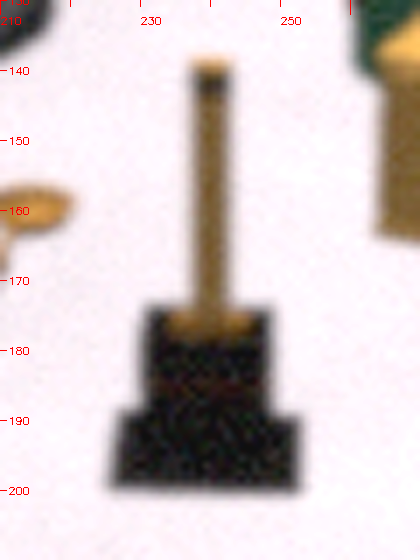

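View pics/c_siderest.png

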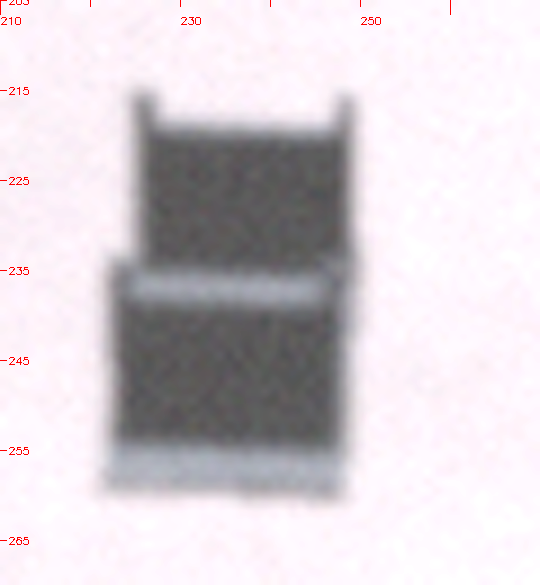

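View pics/c_toppot.png

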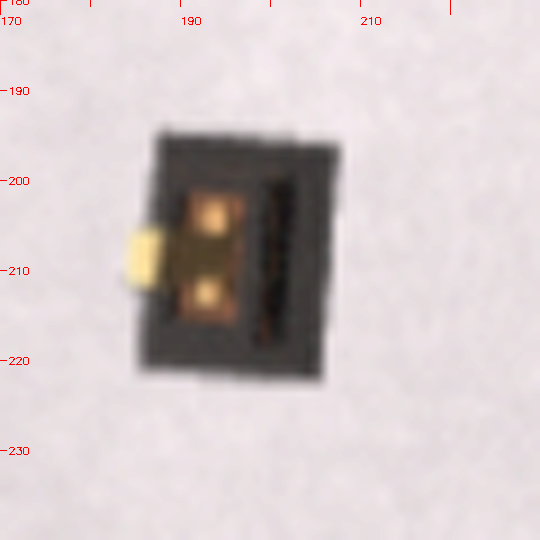

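View pics/c_toprest.png

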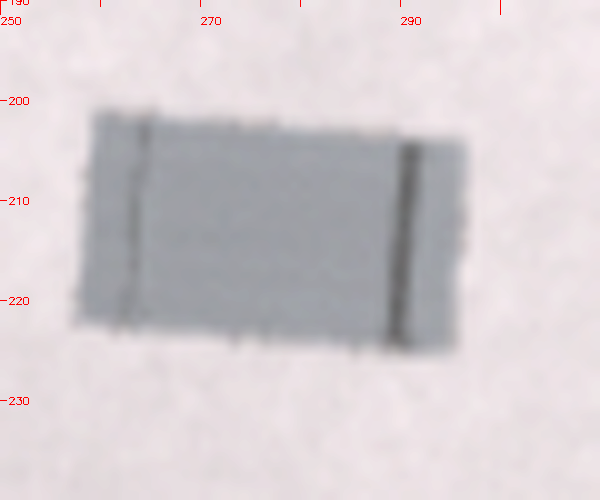

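```bash
cat > h.py <<'E'
import pickle,cv2,numpy as np
from scipy.optimize import least_squares
from scipy.spatial.transform import Rotation as R
def proj(f,P):
    M=np.linalg.inv(f["cam_to_world"]); 
    p,_=cv2.projectPoints(np.atleast_2d(np.float64(P)),cv2.Rodrigues(M[:3,:3])[0],M[:3,3],f["K"],np.array(f["distortion"]))
    return p[:,0]
def tri(obs):
    def r(p): return np.concatenate([(proj(f,p)[0]-uv) for f,uv in obs])
    s=least_squares(r,[.5,0,.1]); return s.x,s.fun
def fitpose(obs,x0):  # obs: list (f, localpt, uv)
    def r(q):
        c,s=np.cos(q[2]),np.sin(q[2]); o=[]
        for f,l,uv in obs:
            o.append(proj(f,[q[0]+c*l[0]-s*l[1],q[1]+s*l[0]+c*l[1],l[2]])[0]-uv)
        return np.concatenate(o)
    s=least_squares(r,x0,loss="soft_l1"); return s.x,r(s.x).reshape(-1,2)
def crop(f,u0,v0,w,h,s,out):
    f=f["frame"][:,:,::-1]
    c=cv2.resize(f[v0:v0+h,u0:u0+w],None,fx=s,fy=s,interpolation=cv2.INTER_CUBIC)
    c=cv2.convertScaleAbs(c,alpha=1.5,beta=15)
    for i in range(0,w,10): cv2.line(c,(i*s,0),(i*s,6),(0,0,255),1); cv2.putText(c,str(u0+i),(i*s,20),0,.4,(0,0,255),1) if i%20==0 else 0
    for i in range(0,h,10): cv2.line(c,(0,i*s),(6,i*s),(0,0,255),1); cv2.putText(c,str(v0+i),(8,i*s+4),0,.4,(0,0,255),1)
    cv2.imwrite(out,c)
E
python3 - <<'E'
from h import *
np.set_printoptions(precision=4,suppress=True)
S=pickle.load(open("side0.pkl","rb"));T=pickle.load(open("top0.pkl","rb"))
pot=[(S,(-.046,-.035,0),(225.5,200)),(S,(.046,-.035,0),(252.8,200)),
 (S,(-.031,.02,.072),(230.5,173.8)),(S,(.031,.02,.072),(249,173.8)),
 (T,(.046,.035,.006),(187.5,194.5)),(T,(.046,-.035,.006),(207.7,196)),(T,(-.046,-.035,.006),(206,222)),(T,(-.046,.035,.006),(185.5,221))]
print(*fitpose(pot,[.5,.15,0]))
rest=[(S,(-.037,-.065,0),(221.3,260)),(S,(.037,-.065,0),(248,260)),
 (S,(-.035,.048,.072),(224.7,215)),(S,(.035,.048,.072),(249,215)),(S,(-.035,-.042,.072),(222.3,233.5)),
 (T,(.037,.065,.004),(259.3,201)),(T,(.037,-.065,.004),(296.5,204)),(T,(-.037,-.065,.004),(295.5,225)),(T,(-.037,.065,.004),(257.8,222.5))]
print(*fitpose(rest,[.5,-.05,0]))
# points tri: rim / saddles / handle
print("handle end",*tri([(S,(240,139)),(T,(186,208.6))]))
E
```

```text
[ 0.4937  0.156  -0.0352] [[-0.6533  1.0181]
 [ 0.1119  1.5311]
 [-0.4087 -0.0057]
 [-0.1346  0.3293]
 [-0.4096 -0.4833]
 [-0.2477 -0.7411]
 [-0.2504  0.1426]
 [-0.1403 -0.1271]]
[ 0.4843 -0.1199 -0.0435] [[-0.2493  0.1908]
 [ 0.3405  0.8678]
 [-0.4113  0.1037]
 [-0.0431  0.6755]
 [-0.4284  0.1513]
 [-0.5319 -0.2163]
 [ 0.0439 -0.614 ]
 [-0.3938 -0.082 ]
 [-0.5184 -0.1373]]
handle end [0.495  0.1535 0.2077] [-0.3342 -0.0062  0.0104 -0.3066]
```

```bash
python3 - <<'E'
from h import *
np.set_printoptions(precision=1,suppress=True)
S=pickle.load(open("side0.pkl","rb"));T=pickle.load(open("top0.pkl","rb"))
q=[.4937,.156,-.0352]
def w(l): 
    c,s=np.cos(q[2]),np.sin(q[2]); return [q[0]+c*l[0]-s*l[1],q[1]+s*l[0]+c*l[1],l[2]]
for n,pts in dict(slot=[(a*.023,b*.012,.072) for a,b in((-1,-1),(1,-1),(1,1),(-1,1))],rim=[(a*.031,b*.02,.072) for a,b in((-1,-1),(1,-1),(1,1),(-1,1))],shoulder0=[(-.018,.0,.08),(.018,.0,.08)]).items():
    P=[w(p) for p in pts]; print(n,"top",proj(T,P).tolist(),"side",proj(S,P).tolist())
c=T["frame"][190:226,178:214,::-1]
c=cv2.convertScaleAbs(cv2.resize(c,None,fx=16,fy=16,interpolation=cv2.INTER_CUBIC),alpha=2.2,beta=20)
def dr(P,col):
    p=((proj(T,P)-[178,190]+.5)*16).astype(int); cv2.polylines(c,[p.reshape(-1,1,2)],True,col,1)
dr([w((a*.031,b*.02,.072)) for a,b in((-1,-1),(1,-1),(1,1),(-1,1))],(0,255,0))
dr([w((a*.023,b*.012,.072)) for a,b in((-1,-1),(1,-1),(1,1),(-1,1))],(0,255,255))
dr([w((a*.018,b*.005,.080)) for a,b in((-1,-1),(1,-1),(1,1),(-1,1))],(255,255,0))
dr([w((a*.009,b*.005,.208)) for a,b in((-1,-1),(1,-1),(1,1),(-1,1))],(255,0,255))
cv2.imwrite("pics/ov.png",c)
E
```

```text
slot top [[196.37542548101487, 215.59141533603534], [197.2825539675856, 201.39095298938966], [189.9059406739472, 200.93795438895683], [188.99355271739347, 215.1326985058929]] side [[232.01652680535025, 178.50850892570736], [246.20575316820361, 178.7630047874781], [246.37321183096188, 175.23924812494784], [232.3796414963164, 174.98901375471746]]
rim top [[198.68239168103165, 218.2155866724233], [199.9026092252434, 199.07411199079556], [187.61032780976115, 198.3207962013278], [186.37829805605622, 217.44942453375245]] side [[229.41536256730083, 179.65946560301563], [248.62896631998044, 180.00443606726694], [248.85131144289207, 174.1299162348758], [230.0772253720952, 173.79451964470553]]
shoulder0 top [[192.35822850759024, 213.88002474988133], [193.07535457868948, 202.6918553473222]] side [[233.71616713866894, 174.60557451991102], [244.77321268257091, 174.8031962747849]]
```

View pics/ov.png

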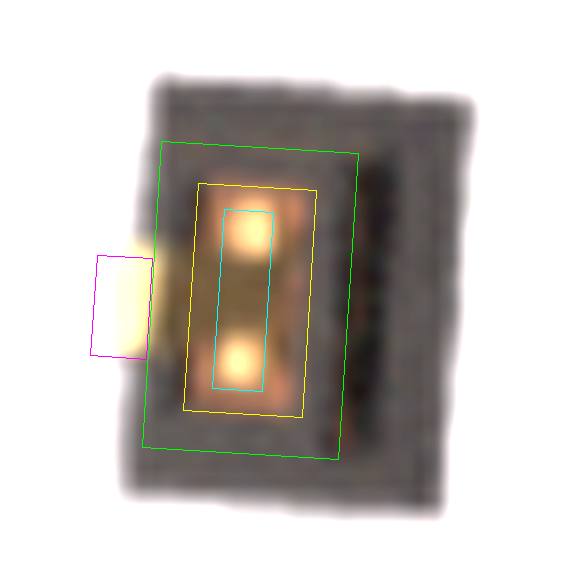

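```bash
python3 - <<'E'
from h import *
np.set_printoptions(precision=4,suppress=True)
from workcell import get_obs
o=get_obs(); print(o["clock"]); print(R.from_rotvec(o["tcp_rot"]).as_matrix())
E
```

```text
0.1
[[-0.0003 -0.9742  0.2258]
 [-0.001   0.2258  0.9742]
 [-1.      0.0001 -0.001 ]]
```

Request:
step_arm(targets=[{"x": -0.1,"y": -0.25,"z": -0.2,"wx": 50},{"x": -0.1,"y": -0.25,"z": -0.2,"wx": 50},{"x": -0.1,"y": -0.25,"z": -0.2,"wx": 50},{"x": -0.1,"y": -0.25,"z": -0.2,"wx": 50},{"x": -0.1,"y": -0.25,"z": -0.2,"wx": 50},{"x": -0.1,"y": -0.25,"z": -0.2,"wx": 50},{"x": -0.1,"y": -0.25,"z": -0.2,"wx": 50},{"x": -0.1,"y": -0.25,"z": -0.2,"wx": 50}])

```text
$.targets[0]: bad value
```

```bash
cat >> h.py <<'E'
def log():
    from workcell import get_obs
    import json
    o=get_obs()
    open("log.jsonl","a").write(json.dumps({k:np.array(v).tolist() for k,v in o.items()})+"\n")
    np.set_printoptions(precision=4,suppress=True)
    print("t",o["clock"],"p",o["tool_pos"],"q",o["joint_positions"],"F",o["contact_force"],"op",o["opening"])
    print(R.from_rotvec(o["tcp_rot"]).as_matrix())
    return o
E
python3 -c "from h import *; log()"
```

```text
t 0.1 p [0.141  0.6085 0.1977] q [ 1.2475  0.4941  1.346  -0.      1.3025 -0.0955] F [-0.1287 -0.8087 -0.3115] op 0.08549920078822618
[[-0.0003 -0.9742  0.2258]
 [-0.001   0.2258  0.9742]
 [-1.      0.0001 -0.001 ]]
```

Every row apparently needs all its fields.

Request:
step_arm(targets=[{"x": -0.1,"y": -0.25,"z": -0.2,"wx": 50,"wy": 0,"wz": 0,"claw": 1},{"x": -0.1,"y": -0.25,"z": -0.2,"wx": 50,"wy": 0,"wz": 0,"claw": 1},{"x": -0.1,"y": -0.25,"z": -0.2,"wx": 50,"wy": 0,"wz": 0,"claw": 1},{"x": -0.1,"y": -0.25,"z": -0.2,"wx": 50,"wy": 0,"wz": 0,"claw": 1},{"x": -0.1,"y": -0.25,"z": -0.2,"wx": 50,"wy": 0,"wz": 0,"claw": 1},{"x": -0.1,"y": -0.25,"z": -0.2,"wx": 50,"wy": 0,"wz": 0,"claw": 1},{"x": -0.1,"y": -0.25,"z": -0.2,"wx": 50,"wy": 0,"wz": 0,"claw": 1},{"x": -0.1,"y": -0.25,"z": -0.2,"wx": 50,"wy": 0,"wz": 0,"claw": 1}])

```text
clock: 0.9
tool_pos: [0.342, 0.3552, 0.2995]
tcp_rot: [-0.366, 1.538, 0.366]
contact_force: [-1.0, -0.3, 0.4]
opening: 0.0854
```

```bash
python3 -c "from h import *; log()"
```

```text
t 0.9 p [0.342  0.3552 0.2995] q [ 0.6837  0.2118  1.504  -0.0009  1.4239  0.2174] F [-0.9714 -0.297   0.3524] op 0.0853916601285049
[[ 0.0021 -0.4497  0.8932]
 [ 0.0006  0.8932  0.4497]
 [-1.     -0.0004  0.0021]]
```

Request:
step_arm(targets=[{"x": -0.0,"y": -0.1,"z": 0.1,"wx": 0,"wy": 0,"wz": 60,"claw": 1},{"x": -0.0,"y": -0.1,"z": 0.1,"wx": 0,"wy": 0,"wz": 60,"claw": 1},{"x": -0.0,"y": -0.1,"z": 0.1,"wx": 0,"wy": 0,"wz": 60,"claw": 1},{"x": -0.0,"y": -0.1,"z": 0.1,"wx": 0,"wy": 0,"wz": 60,"claw": 1},{"x": -0.0,"y": -0.1,"z": 0.1,"wx": 0,"wy": 0,"wz": 60,"claw": 1},{"x": -0.0,"y": -0.1,"z": 0.1,"wx": 0,"wy": 0,"wz": 60,"claw": 1},{"x": -0.0,"y": -0.1,"z": 0.1,"wx": 0,"wy": 0,"wz": 60,"claw": 1},{"x": -0.0,"y": -0.1,"z": 0.1,"wx": 0,"wy": 0,"wz": 60,"claw": 1}])

```text
clock: 1.7
tool_pos: [0.4744, 0.3133, 0.2975]
tcp_rot: [0.491, 1.63, 1.173]
contact_force: [-0.9, -0.2, -0.1]
opening: 0.0856
```

```bash
python3 -c "from h import *; log()"
```

```text
t 1.7 p [0.4744 0.3133 0.2975] q [-0.0519  0.5772  1.4566  0.8708  1.7379 -0.6635] F [-0.8595 -0.157  -0.1394] op 0.08558513192304189
[[-0.3929 -0.2222  0.8923]
 [ 0.7756  0.4413  0.4514]
 [-0.4941  0.8694 -0.0011]]
```

```bash
cat > kin.py <<'E'
from h import *
import json
def rz(a): return R.from_rotvec([0,0,a]).as_matrix()
def ry(a): return R.from_rotvec([0,a,0]).as_matrix()
TOOL=np.array([[0,0,1.],[0,1,0],[1,0,0]])  # placeholder
def wristR(q,s4=1,s6=1): return rz(q[0])@ry(q[1]+q[2])@rz(s4*q[3])@ry(q[4])@rz(s6*q[5])
def fkp(q,k):
    r0,lat,d1,a2,e,a3,l6,d6=k
    b=np.array([r0,lat,d1])+ry(q[1])@[0,0,a2]+ry(q[1]+q[2])@[e,0,a3]+ry(q[1]+q[2])@rz(q[3])@(np.array([0,l6,0])+ry(q[4])@[0,0,d6])
    return rz(q[0])@b
def data(): 
    return [json.loads(l) for l in open("log.jsonl")]
def fit():
    D=data()
    def r(k):
        o=[(fkp(d["joint_positions"],k)-d["tool_pos"])*1000 for d in D]
        return np.concatenate(o+[[.3*k[0]*10,.3*k[4]*10,.3*k[6]*10]])
    s=least_squares(r,[0,.06,.2,.4,0,.4,0,.3]); return s
E
python3 - <<'E'
from kin import *
np.set_printoptions(precision=4,suppress=True)
for s4 in(1,):
  for s6 in(1,-1):
    for d in data():
        print(s4,s6); print(wristR(d["joint_positions"],s4,s6).T@R.from_rotvec(d["tcp_rot"]).as_matrix())
s=fit(); print(s.x,s.fun)
E
```

```text
1 1
[[-0.  0. -1.]
 [ 0.  1.  0.]
 [ 1. -0. -0.]]
1 1
[[ 0.  0. -1.]
 [ 0.  1.  0.]
 [ 1. -0.  0.]]
1 1
[[ 0.  0. -1.]
 [ 0.  1.  0.]
 [ 1. -0.  0.]]
1 -1
[[-0.      0.1898 -0.9818]
 [ 0.      0.9818  0.1898]
 [ 1.     -0.     -0.    ]]
1 -1
[[-0.     -0.4212 -0.907 ]
 [ 0.      0.907  -0.4212]
 [ 1.     -0.      0.    ]]
1 -1
[[ 0.      0.9705 -0.2413]
 [-0.      0.2413  0.9705]
 [ 1.     -0.      0.    ]]
[-0.0001  0.0596  0.2566  0.5967  0.1177  0.3845  0.      0.3684] [-0.0009 -0.0101 -0.0008  0.0036 -0.0001  0.0019  0.0073  0.0044 -0.0011
 -0.0002  0.3532  0.0001]
```

```bash
cat >> kin.py <<'E'
TOOL=np.array([[0,0,-1.],[0,1,0],[1,0,0]])
LO=np.array([-2.91,-.82,.22,-1.22,.12,-3.08]);HI=np.array([2.91,2.16,2.67,4.37,2.79,3.08])
try: KP=np.array(json.load(open("kp.json")))
except Exception: KP=fit().x
def ik(p,Rt,q0=None,n=30,seed=0):
    rng=np.random.default_rng(seed); best=[]
    for i in range(n):
        s0=q0 if (i==0 and q0 is not None) else rng.uniform(LO,HI)
        f=lambda q: np.concatenate([10*(fkp(q,KP)-p),R.from_matrix(Rt.T@wristR(q)@TOOL).as_rotvec()])
        s=least_squares(f,s0,bounds=(LO,HI))
        if s.cost<1e-8 and not any(np.abs(b-s.x).max()<.01 for b in best): best.append(s.x)
        if q0 is not None and i==0 and best: return best
    return best
def Rxz(x,z):
    x=np.array(x,float);x/=np.linalg.norm(x);z=np.array(z,float);z-=x*(z@x);z/=np.linalg.norm(z)
    return np.column_stack([x,np.cross(z,x),z])
E
python3 - <<'E'
from kin import *
np.set_printoptions(precision=2,suppress=True)
json.dump(KP.tolist(),open("kp.json","w"))
Yp=np.array([.035,.999,0]);Xp=np.array([.999,-.035,0]);Yr=np.array([.0435,.999,0]);Xr=np.array([.999,-.0435,0]);Z=np.array([0,0,1.])
gp=np.array([.4945,.1535,.180]); rc=np.array([.4843,-.1199,.065])
for nm,g,x,z in [("pick+y",gp,Yp,Xp),("pick-y",gp,-Yp,Xp),("place h-",rc-.072*Yr,-Z,Xr),("place h+",rc+.072*Yr,-Z,Xr)]:
  for s in(1,-1):
    Rt=Rxz(x,s*z)
    print(nm,s)
    for q in ik(g+.019*Rt[:,0],Rt):
        w=fkp(q,KP)-Rt[:,0]*KP[7]; print("  ",q," wrist",w)
E
```

```text
pick+y 1
   [-0.5   0.99  1.81  1.13  1.72 -1.27]  wrist [ 0.48 -0.2   0.18]
pick+y -1
   [-0.5   0.99  1.81  1.13  1.72  1.88]  wrist [ 0.48 -0.2   0.18]
pick-y 1
   [ 0.7   1.08  1.29 -1.    2.06  0.94]  wrist [0.51 0.5  0.18]
pick-y -1
   [ 0.7   1.08  1.29 -1.    2.06 -2.2 ]  wrist [0.51 0.5  0.18]
place h- 1
   [-0.49  0.56  1.77  0.    0.82 -0.45]  wrist [ 0.48 -0.19  0.41]
place h- -1
   [-0.49  0.56  1.77 -0.    0.82  2.69]  wrist [ 0.48 -0.19  0.41]
place h+ 1
   [-0.22  0.53  1.84 -0.    0.77 -0.18]  wrist [ 0.49 -0.05  0.41]
place h+ -1
   [-0.22  0.53  1.84  0.    0.77  2.97]  wrist [ 0.49 -0.05  0.41]
```

```bash
cat >> kin.py <<'E'
def cur():
    o=log(); return np.array(o["tool_pos"]),R.from_rotvec(o["tcp_rot"]).as_matrix(),np.array(o["joint_positions"])
def plan(p,Rt,n=8,c=None):
    """print delta to target from current pose; check path (linear+slerp)"""
    p0,R0,q=c if c else cur()
    d=R0.T@(np.array(p)-p0); w=R.from_matrix(R0.T@Rt).as_rotvec()
    print("DELTA xyz",np.round(d,4),"w deg",np.round(np.degrees(w),2)," rows pos %.1f rot %.1f"%(np.linalg.norm(d)/.05,np.degrees(np.linalg.norm(w))/8.59))
    for i in range(1,n+1):
        t=i/n; Pi=p0+t*(np.array(p)-p0); Ri=R0@R.from_rotvec(w*t).as_matrix()
        s=ik(Pi,Ri,q,n=1)
        if not s: print("  t=%.2f IK FAIL"%t,Pi); continue
        q=s[0]; print("  t=%.2f"%t,np.round(q,2),"p",np.round(Pi,3),"wr",np.round(Pi-Ri[:,0]*KP[7],3))
    return (np.array(p),Rt,q)
Yp=np.array([.0352,.999,0]);Xp=np.array([.999,-.0352,0]);Yr=np.array([.0435,.999,0]);Xr=np.array([.999,-.0435,0]);Z=np.array([0,0,1.])
E
python3 - <<'E'
from kin import *
c=plan([.494,.05,.30],Rxz(Yp,-Xp))
plan([.494,.06,.187],Rxz(Yp,-Xp),4,c)
E
```

```text
t 1.7 p [0.4744 0.3133 0.2975] q [-0.0519  0.5772  1.4566  0.8708  1.7379 -0.6635] F [-0.8595 -0.157  -0.1394] op 0.08558513192304189
[[-0.3929 -0.2222  0.8923]
 [ 0.7756  0.4413  0.4514]
 [-0.4941  0.8694 -0.0011]]
DELTA xyz [-0.2131 -0.1184 -0.1014] w deg [-162.07  -42.86  -41.71]  rows pos 5.3 rot 20.1
  t=0.12 [-0.12  0.5   1.54  0.85  1.65 -1.06] p [0.477 0.28  0.298] wr [ 0.579 -0.009  0.502]
  t=0.25 [-0.21  0.44  1.63  0.87  1.57 -1.49] p [0.479 0.247 0.298] wr [ 0.535 -0.051  0.507]
  t=0.38 [-0.31  0.41  1.73  0.92  1.52 -1.96] p [0.482 0.215 0.298] wr [ 0.493 -0.097  0.495]
  t=0.50 [-0.43  0.43  1.81  0.99  1.53 -2.45] p [0.484 0.182 0.299] wr [ 0.46  -0.145  0.468]
  t=0.62 [-0.54  0.5   1.85  1.04  1.59 -2.94] p [0.487 0.149 0.299] wr [ 0.44  -0.193  0.429]
  t=0.75 IK FAIL [0.4891 0.1158 0.2994]
  t=0.88 IK FAIL [0.4916 0.0829 0.2997]
  t=1.00 IK FAIL [0.494 0.05  0.3  ]
DELTA xyz [0.01   0.113  0.0004] w deg [0. 0. 0.]  rows pos 2.3 rot 0.0
  t=0.25 IK FAIL [0.494  0.0525 0.2717]
  t=0.50 IK FAIL [0.494  0.055  0.2435]
  t=0.75 IK FAIL [0.494  0.0575 0.2152]
  t=1.00 IK FAIL [0.494 0.06  0.187]
```

```bash
python3 - <<'E'
from kin import *
c0=cur()
RA=c0[1]@R.from_rotvec([np.radians(68),0,0]).as_matrix()
c=plan([.49,.09,.30],RA,8,c0)
c=plan([.494,.05,.30],Rxz(Yp,-Xp),8,c)
plan([.494,.06,.187],Rxz(Yp,-Xp),4,c)
E
```

```text
t 1.7 p [0.4744 0.3133 0.2975] q [-0.0519  0.5772  1.4566  0.8708  1.7379 -0.6635] F [-0.8595 -0.157  -0.1394] op 0.08558513192304189
[[-0.3929 -0.2222  0.8923]
 [ 0.7756  0.4413  0.4514]
 [-0.4941  0.8694 -0.0011]]
DELTA xyz [-0.1805 -0.0998 -0.0869] w deg [68.  0.  0.]  rows pos 4.5 rot 7.9
  t=0.12 [-0.1   0.58  1.45  0.85  1.77 -0.54] p [0.476 0.285 0.298] wr [ 0.621 -0.     0.48 ]
  t=0.25 [-0.14  0.58  1.45  0.82  1.8  -0.42] p [0.478 0.257 0.298] wr [ 0.623 -0.028  0.48 ]
  t=0.38 [-0.18  0.59  1.44  0.8   1.83 -0.29] p [0.48  0.23  0.298] wr [ 0.625 -0.056  0.48 ]
  t=0.50 [-0.23  0.59  1.42  0.77  1.87 -0.17] p [0.482 0.202 0.299] wr [ 0.627 -0.084  0.481]
  t=0.62 [-0.27  0.6   1.4   0.75  1.9  -0.04] p [0.484 0.174 0.299] wr [ 0.629 -0.112  0.481]
  t=0.75 [-0.31  0.61  1.38  0.72  1.93  0.09] p [0.486 0.146 0.299] wr [ 0.631 -0.14   0.481]
  t=0.88 [-0.35  0.62  1.36  0.7   1.97  0.22] p [0.488 0.118 0.3  ] wr [ 0.633 -0.168  0.482]
  t=1.00 [-0.39  0.63  1.33  0.68  2.    0.34] p [0.49 0.09 0.3 ] wr [ 0.635 -0.196  0.482]
DELTA xyz [-0.0326 -0.0204  0.0118] w deg [113.88
[... 550 characters left out ...]
.07  1.7 ] p [0.493 0.06  0.3  ] wr [ 0.557 -0.303  0.305]
  t=0.88 [-0.64  0.82  1.6   1.    2.02  1.92] p [0.494 0.055 0.3  ] wr [ 0.519 -0.313  0.298]
  t=1.00 [-0.69  0.8   1.67  1.03  1.96  2.13] p [0.494 0.05  0.3  ] wr [ 0.481 -0.318  0.3  ]
DELTA xyz [0.01   0.113  0.0004] w deg [0. 0. 0.]  rows pos 2.3 rot 0.0
  t=0.25 [-0.68  0.84  1.68  1.02  1.93  2.09] p [0.494 0.053 0.272] wr [ 0.481 -0.316  0.272]
  t=0.50 [-0.68  0.89  1.68  1.    1.9   2.04] p [0.494 0.055 0.244] wr [ 0.481 -0.313  0.244]
  t=0.75 [-0.68  0.94  1.68  0.99  1.87  2.  ] p [0.494 0.057 0.215] wr [ 0.481 -0.311  0.215]
  t=1.00 [-0.67  0.99  1.68  0.99  1.84  1.96] p [0.494 0.06  0.187] wr [ 0.481 -0.308  0.187]
```

Request:
step_arm(targets=[{"x": -0.18,"y": -0.1,"z": -0.087,"wx": 68,"wy": 0,"wz": 0,"claw": 1},{"x": -0.18,"y": -0.1,"z": -0.087,"wx": 68,"wy": 0,"wz": 0,"claw": 1},{"x": -0.18,"y": -0.1,"z": -0.087,"wx": 68,"wy": 0,"wz": 0,"claw": 1},{"x": -0.18,"y": -0.1,"z": -0.087,"wx": 68,"wy": 0,"wz": 0,"claw": 1},{"x": -0.18,"y": -0.1,"z": -0.087,"wx": 68,"wy": 0,"wz": 0,"claw": 1},{"x": -0.18,"y": -0.1,"z": -0.087,"wx": 68,"wy": 0,"wz": 0,"claw": 1},{"x": -0.18,"y": -0.1,"z": -0.087,"wx": 68,"wy": 0,"wz": 0,"claw": 1},{"x": -0.18,"y": -0.1,"z": -0.087,"wx": 68,"wy": 0,"wz": 0,"claw": 1}])

```text
clock: 2.5
tool_pos: [0.4897, 0.0911, 0.3011]
tcp_rot: [1.2, 2.203, 0.057]
contact_force: [1.0, 0.2, 0.8]
opening: 0.0855
```

```bash
python3 - <<'E'
from kin import *
c=plan([.494,.05,.30],Rxz(Yp,-Xp),4)
E
```

```text
t 2.5 p [0.4897 0.0911 0.3011] q [-0.3856  0.6264  1.334   0.6739  1.9998  0.3526] F [1.021  0.1763 0.8219] op 0.08551495518514737
[[-0.3932  0.7453  0.5385]
 [ 0.772   0.5857 -0.2469]
 [-0.4994  0.3186 -0.8057]]
DELTA xyz [-0.0329 -0.0212  0.0133] w deg [113.59  48.1    8.33]  rows pos 0.8 rot 14.4
  t=0.25 [-0.43  0.74  1.32  0.77  2.11  0.82] p [0.491 0.081 0.301] wr [ 0.647 -0.233  0.414]
  t=0.50 [-0.5   0.81  1.39  0.87  2.13  1.27] p [0.492 0.071 0.301] wr [ 0.618 -0.272  0.348]
  t=0.75 [-0.59  0.83  1.52  0.97  2.07  1.7 ] p [0.493 0.06  0.3  ] wr [ 0.557 -0.302  0.306]
  t=1.00 [-0.69  0.8   1.67  1.03  1.96  2.13] p [0.494 0.05  0.3  ] wr [ 0.481 -0.318  0.3  ]
```

Request:
step_arm(targets=[{"x": -0.033,"y": -0.021,"z": 0.013,"wx": 113.6,"wy": 48.1,"wz": 8.3,"claw": 1},{"x": -0.033,"y": -0.021,"z": 0.013,"wx": 113.6,"wy": 48.1,"wz": 8.3,"claw": 1},{"x": -0.033,"y": -0.021,"z": 0.013,"wx": 113.6,"wy": 48.1,"wz": 8.3,"claw": 1},{"x": -0.033,"y": -0.021,"z": 0.013,"wx": 113.6,"wy": 48.1,"wz": 8.3,"claw": 1},{"x": -0.033,"y": -0.021,"z": 0.013,"wx": 113.6,"wy": 48.1,"wz": 8.3,"claw": 1},{"x": -0.033,"y": -0.021,"z": 0.013,"wx": 113.6,"wy": 48.1,"wz": 8.3,"claw": 1},{"x": -0.033,"y": -0.021,"z": 0.013,"wx": 113.6,"wy": 48.1,"wz": 8.3,"claw": 1},{"x": -0.033,"y": -0.021,"z": 0.013,"wx": 113.6,"wy": 48.1,"wz": 8.3,"claw": 1}])

```text
clock: 3.3
tool_pos: [0.4943, 0.0504, 0.3002]
tcp_rot: [-1.603, -2.142, 0.864]
contact_force: [0.1, 1.2, -0.1]
opening: 0.0857
```

```bash
python3 - <<'E'
from kin import *
c=plan([.494,.05,.23],Rxz(Yp,-Xp),4)
E
```

```text
t 3.3 p [0.4943 0.0504 0.3002] q [-0.5421  0.8282  1.3876  0.8854  2.1504  1.3689] F [ 0.0862  1.2179 -0.0861] op 0.08569204913707512
[[-0.3135  0.7459 -0.5877]
 [ 0.9449  0.1838 -0.2708]
 [-0.094  -0.6402 -0.7624]]
DELTA xyz [0.0063 0.0446 0.0538] w deg [50.36 21.4   3.89]  rows pos 1.4 rot 6.4
  t=0.25 [-0.58  0.86  1.45  0.92  2.1   1.54] p [0.494 0.05  0.283] wr [ 0.582 -0.307  0.298]
  t=0.50 [-0.61  0.89  1.53  0.94  2.04  1.7 ] p [0.494 0.05  0.265] wr [ 0.55  -0.314  0.268]
  t=0.75 [-0.65  0.91  1.6   0.97  1.97  1.86] p [0.494 0.05  0.248] wr [ 0.516 -0.318  0.245]
  t=1.00 [-0.69  0.92  1.68  0.99  1.89  2.02] p [0.494 0.05  0.23 ] wr [ 0.481 -0.318  0.23 ]
```

Request:
step_arm(targets=[{"x": 0.006,"y": 0.045,"z": 0.054,"wx": 50.4,"wy": 21.4,"wz": 3.9,"claw": 1},{"x": 0.006,"y": 0.045,"z": 0.054,"wx": 50.4,"wy": 21.4,"wz": 3.9,"claw": 1},{"x": 0.006,"y": 0.045,"z": 0.054,"wx": 50.4,"wy": 21.4,"wz": 3.9,"claw": 1},{"x": 0.006,"y": 0.045,"z": 0.054,"wx": 50.4,"wy": 21.4,"wz": 3.9,"claw": 1},{"x": 0.006,"y": 0.045,"z": 0.054,"wx": 50.4,"wy": 21.4,"wz": 3.9,"claw": 1},{"x": 0.006,"y": 0.045,"z": 0.054,"wx": 50.4,"wy": 21.4,"wz": 3.9,"claw": 1},{"x": 0.006,"y": 0.045,"z": 0.054,"wx": 50.4,"wy": 21.4,"wz": 3.9,"claw": 1},{"x": 0.006,"y": 0.045,"z": 0.054,"wx": 50.4,"wy": 21.4,"wz": 3.9,"claw": 1}])

```text
clock: 4.1
tool_pos: [0.4944, 0.0495, 0.2302]
tcp_rot: [-1.228, -1.187, 1.182]
contact_force: [-0.3, 0.6, 0.0]
opening: 0.0854
```

```bash
python3 - <<'E'
from kin import *
json.dump(fit().x.tolist(),open("kp.json","w")); s=fit(); print(s.x,np.abs(s.fun).max())
c=plan([.4942,.07,.187],Rxz(Yp,-Xp),2)
from workcell import grab_frame
for n in("side","top"):
    f=grab_frame(n); pickle.dump(f,open(f"{n}1.pkl","wb"))
    if n=="side": crop(f,180,100,110,110,6,"pics/s1.png")
    else: crop(f,160,170,150,100,5,"pics/t1.png")
E
```

```text
[-1.04681099e-05  5.95976963e-02  2.56588709e-01  5.96754036e-01
  1.17838937e-01  3.84412382e-01  1.32058265e-06  3.68402607e-01] 0.3535168111055376
t 4.1 p [0.4944 0.0495 0.2302] q [-0.688   0.9174  1.6738  0.9928  1.8946  2.0201] F [-0.3406  0.5594  0.0346] op 0.08535485713145938
[[ 0.0346  0.0041 -0.9994]
 [ 0.9994  0.0002  0.0346]
 [ 0.0003 -1.     -0.0041]]
DELTA xyz [0.0205 0.0432 0.001 ] w deg [0.24 0.04 0.02]  rows pos 1.0 rot 0.0
  t=0.50 [-0.67  0.95  1.69  0.99  1.86  1.98] p [0.494 0.06  0.209] wr [ 0.481 -0.308  0.209]
  t=1.00 [-0.66  0.99  1.69  1.    1.83  1.95] p [0.494 0.07  0.187] wr [ 0.481 -0.298  0.187]
```

View pics/s1.png

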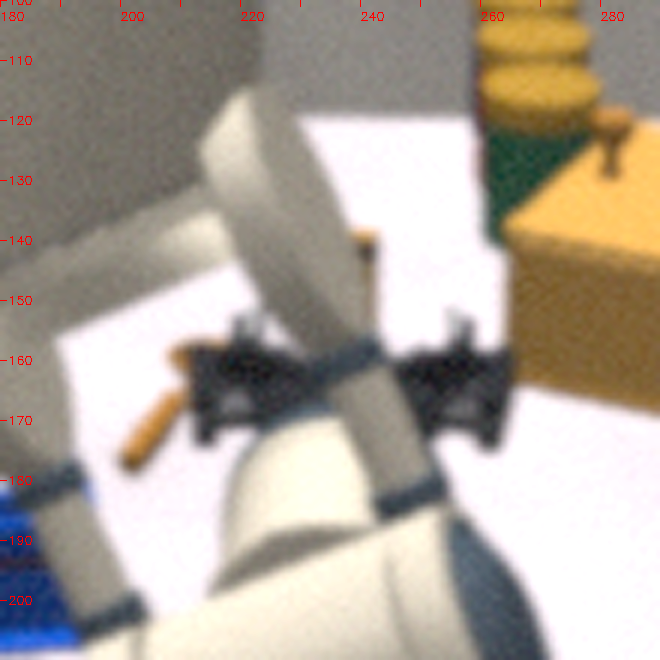

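View pics/t1.png

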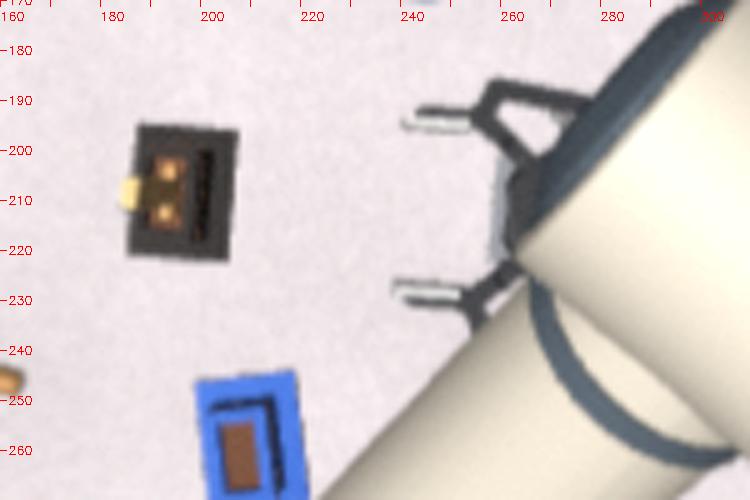

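Request:
step_arm(targets=[{"x": 0.01,"y": 0.043,"z": 0.0,"wx": 0.2,"wy": 0,"wz": 0,"claw": 1},{"x": 0.03,"y": 0.043,"z": 0.0,"wx": 0.2,"wy": 0,"wz": 0,"claw": 1},{"x": 0.06,"y": 0.043,"z": 0.0,"wx": 0.2,"wy": 0,"wz": 0,"claw": 1},{"x": 0.085,"y": 0.043,"z": 0.0,"wx": 0.2,"wy": 0,"wz": 0,"claw": 1},{"x": 0.105,"y": 0.043,"z": 0.0,"wx": 0.2,"wy": 0,"wz": 0,"claw": 1},{"x": 0.12,"y": 0.043,"z": 0.0,"wx": 0.2,"wy": 0,"wz": 0,"claw": 1},{"x": 0.125,"y": 0.043,"z": 0.0,"wx": 0.2,"wy": 0,"wz": 0,"claw": 1},{"x": 0.125,"y": 0.043,"z": 0.0,"wx": 0.2,"wy": 0,"wz": 0,"claw": 0.6}])

```text
clock: 5.0
tool_pos: [0.499, 0.1747, 0.1877]
tcp_rot: [-1.227, -1.188, 1.183]
contact_force: [-0.5, -0.2, 0.5]
opening: 0.0736
```

```bash
python3 - <<'E'
from kin import *
log()
from workcell import grab_frame
for n in("side","top"):
    f=grab_frame(n); pickle.dump(f,open(f"{n}1.pkl","wb"))
    if n=="side": crop(f,200,110,110,110,6,"pics/s2.png")
    else: crop(f,160,170,100,80,7,"pics/t2.png")
E
```

```text
t 5.0 p [0.499  0.1747 0.1877] q [-0.4923  0.9799  1.802   1.1371  1.7274  1.8922] F [-0.4939 -0.2423  0.4966] op 0.07355215217357602
[[ 0.0329  0.0037 -0.9995]
 [ 0.9995 -0.0002  0.0329]
 [-0.0001 -1.     -0.0037]]
```

View pics/t2.png

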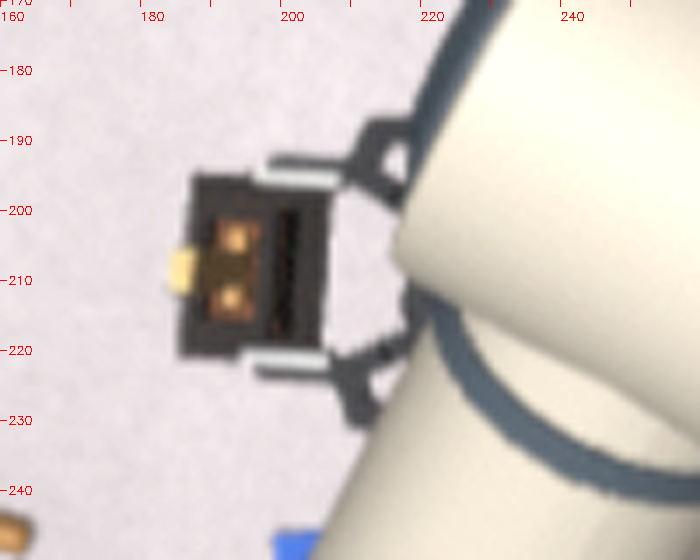

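View pics/s2.png

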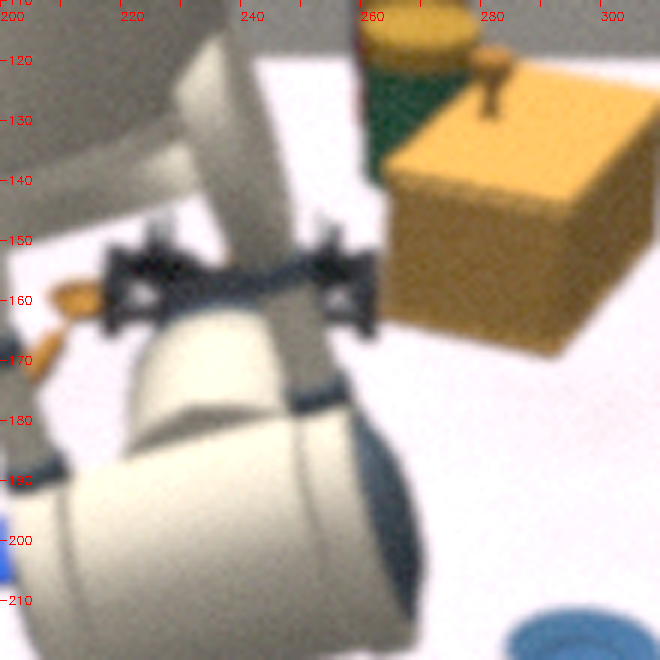

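```bash
python3 - <<'E'
from kin import *
np.set_printoptions(precision=1,suppress=True)
S=pickle.load(open("side1.pkl","rb"));T=pickle.load(open("top1.pkl","rb"))
print(T["cam_to_world"][:3,3])
P=[[.499,.1747,.1877],[.499,.162,.1877],[.499+.037,.162,.1877],[.499-.037,.162,.1877],[.495,.1535,.208]]
print(proj(T,P),proj(S,P))
print(tri([(T,(196.5,195.3)),(T,(196.5,195.3))]))
E
```

```text
[ 0.5 -0.   1.2]
[[180.1 206.6]
 [184.4 206.8]
 [184.8 194.1]
 [184.1 219.5]
 [186.  208.3]] [[240.9 142.1]
 [240.9 143.7]
 [252.7 143.8]
 [229.2 143.7]
 [239.7 138.9]]
(array([0.5, 0.1, 0.1]), array([0., 0., 0., 0.]))
```

```bash
python3 - <<'E'
from kin import *
T=pickle.load(open("top1.pkl","rb"));S=pickle.load(open("side1.pkl","rb"))
def ov(f,u0,v0,w,h,s,P,out):
    c=cv2.convertScaleAbs(cv2.resize(f["frame"][v0:v0+h,u0:u0+w,::-1],None,fx=s,fy=s,interpolation=cv2.INTER_CUBIC),alpha=2,beta=25)
    for p in proj(f,P): cv2.drawMarker(c,tuple(int(x) for x in ((p-[u0,v0]+.5)*s)),(0,0,255),0,14,1)
    cv2.imwrite(out,c)
P=[[.499+a,.1747-b,.1877] for a in(.037,-.037) for b in(0,.013,.035,.06,.1)]
ov(T,172,180,60,56,13,P,"pics/t3.png"); ov(S,205,125,75,60,10,P,"pics/s3.png")
E
```

```text
(no output)
```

View pics/t3.png

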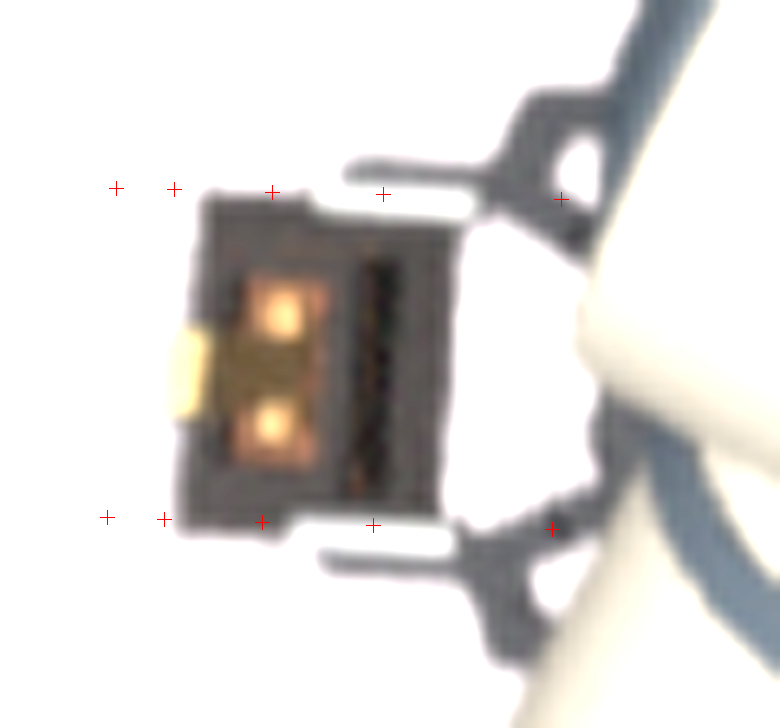

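View pics/s3.png

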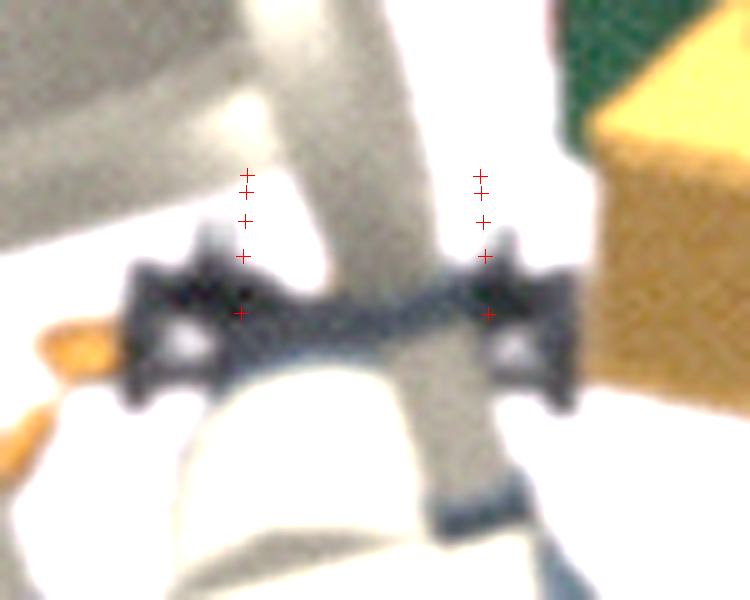

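```bash
python3 - <<'E'
from kin import *
from workcell import grab_frame
log(); T=grab_frame("top"); pickle.dump(T,open("top2.pkl","wb"))
def ov(f,u0,v0,w,h,s,P,out):
    c=cv2.convertScaleAbs(cv2.resize(f["frame"][v0:v0+h,u0:u0+w,::-1],None,fx=s,fy=s,interpolation=cv2.INTER_CUBIC),alpha=2,beta=25)
    for p in proj(f,P): cv2.drawMarker(c,tuple(int(x) for x in ((p-[u0,v0]+.5)*s)),(0,0,255),0,14,1)
    cv2.imwrite(out,c)
P=[[.499+a,.1747-b,.1877] for a in(.037,-.037) for b in(0,.013,.035,.06,.1)]
ov(T,172,180,60,56,13,P,"pics/t4.png")
E
```

```text
t 5.1 p [0.4994 0.1736 0.1874] q [-0.4943  0.9803  1.8012  1.1366  1.7275  1.8922] F [-0.3193 -0.3101  0.0429] op 0.05875383517622173
[[ 0.0343  0.0039 -0.9994]
 [ 0.9994 -0.0005  0.0343]
 [-0.0004 -1.     -0.0039]]
```

View pics/t4.png

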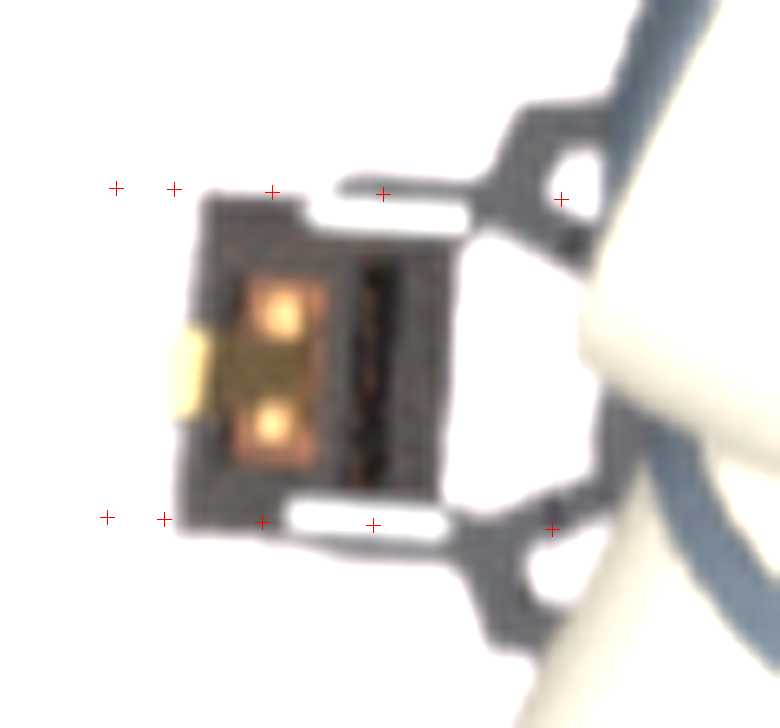

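```bash
python3 - <<'E'
from kin import *
np.set_printoptions(precision=4,suppress=True)
S=pickle.load(open("side1.pkl","rb"));T=pickle.load(open("top1.pkl","rb"))
print(tri([(S,(255,147.8)),(T,(196,195))]))
print(tri([(S,(226,147.8)),(T,(193.8,220.6))]))
# t1 pic tips? top corner
E
```

```text
(array([0.538 , 0.1289, 0.1891]), array([-1.409 ,  0.0116,  0.0643, -1.3266]))
(array([0.4562, 0.1336, 0.1865]), array([ 1.1531,  0.0482, -0.0223,  1.0848]))
```

```bash
python3 - <<'E'
from kin import *
np.set_printoptions(precision=1,suppress=True)
S=pickle.load(open("side0.pkl","rb"));T=pickle.load(open("top0.pkl","rb"))
print(proj(T,[[0,0,0],[0,0,.03],[.1,0,0],[0,.1,0],[0,-.1,0]])*800/512,proj(S,[[0,0,0],[0,0,.03],[.1,0,0],[0,-.1,0],[-.1,0,0]])*800/512)
from workcell import grab_frame
f=grab_frame("top");cv2.imwrite("pics/t5.png",cv2.resize(f["frame"][:,:,::-1],(800,600)))
f=grab_frame("side");cv2.imwrite("pics/s5.png",cv2.resize(f["frame"][:,:,::-1],(800,600)))
log()
E
```

```text
[[372.8 550. ]
 [372.2 555.6]
 [373.8 505.5]
 [327.5 548.8]
 [418.  550.9]] [[123.3 346.5]
 [120.6 333.8]
 [173.1 346.8]
 [107.6 376.9]
 [ 74.5 346.2]]
t 5.25 p [0.4995 0.1733 0.1873] q [-0.4949  0.9807  1.8014  1.1367  1.7272  1.8921] F [0.1035 0.4535 0.096 ] op 0.0512010127271817
[[ 0.0351  0.0036 -0.9994]
 [ 0.9994 -0.0005  0.0351]
 [-0.0004 -1.     -0.0036]]
```

View pics/t5.png

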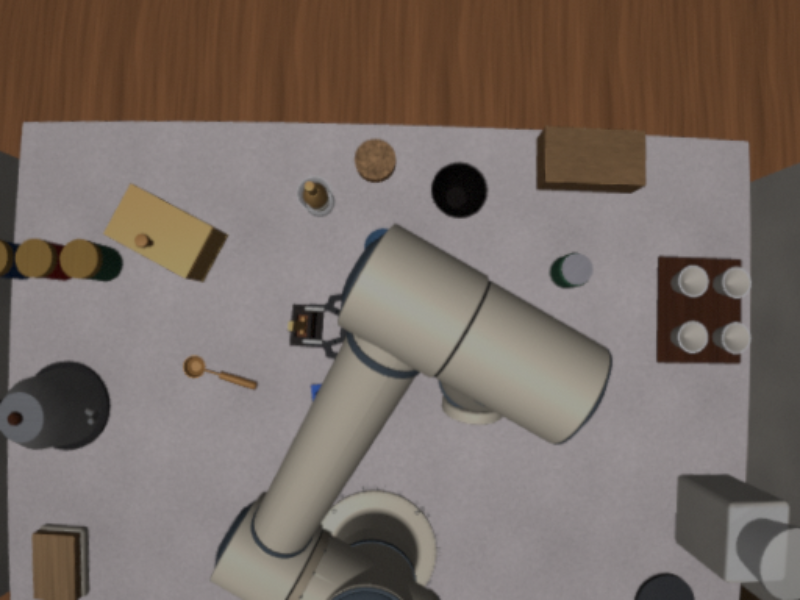

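View pics/s5.png

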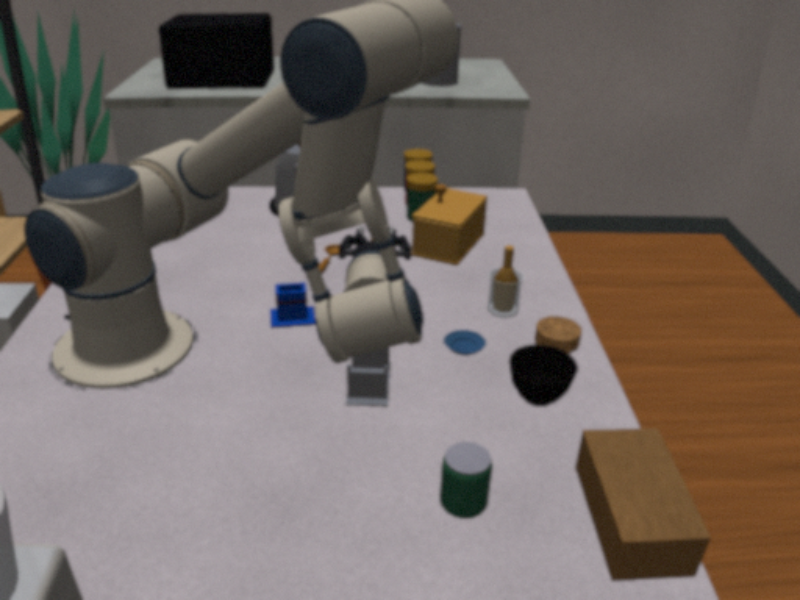

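Request:
step_arm(targets=[{"x": 0.01,"y": 0.0,"z": 0.003,"wx": 0,"wy": 0,"wz": 0,"claw": 0.6},{"x": 0.02,"y": 0.0,"z": 0.003,"wx": 0,"wy": 0,"wz": 0,"claw": 0.6},{"x": 0.028,"y": 0.0,"z": 0.003,"wx": 0,"wy": 0,"wz": 0,"claw": 0.6},{"x": 0.034,"y": 0.0,"z": 0.003,"wx": 0,"wy": 0,"wz": 0,"claw": 0.6},{"x": 0.038,"y": 0.0,"z": 0.003,"wx": 0,"wy": 0,"wz": 0,"claw": 0.6},{"x": 0.038,"y": 0.0,"z": 0.003,"wx": 0,"wy": 0,"wz": 0,"claw": 0.6},{"x": 0.038,"y": 0.0,"z": 0.003,"wx": 0,"wy": 0,"wz": 0,"claw": 0.6},{"x": 0.038,"y": 0.0,"z": 0.003,"wx": 0,"wy": 0,"wz": 0,"claw": 0.6}])

```text
clock: 6.05
tool_pos: [0.4976, 0.2119, 0.1872]
tcp_rot: [-1.228, -1.186, 1.182]
contact_force: [1.0, -0.4, 0.6]
opening: 0.0511
```

```bash
cat >> kin.py <<'E'
def ov(f,u0,v0,w,h,s,P,out):
    c=cv2.convertScaleAbs(cv2.resize(f["frame"][v0:v0+h,u0:u0+w,::-1],None,fx=s,fy=s,interpolation=cv2.INTER_CUBIC),alpha=1.6,beta=20)
    if len(P):
        for p in proj(f,P): cv2.drawMarker(c,tuple(int(x) for x in ((p-[u0,v0]+.5)*s)),(0,0,255),0,14,1)
    for i in range(0,w,10): cv2.putText(c,str(u0+i),(i*s,12),0,.4,(255,0,0),1)
    for i in range(0,h,10): cv2.putText(c,str(v0+i),(0,i*s+12),0,.4,(255,0,0),1)
    cv2.imwrite(out,c)
E
python3 - <<'E'
from kin import *
from workcell import grab_frame
np.set_printoptions(precision=4,suppress=True)
print(tri([(pickle.load(open("side0.pkl","rb")),(255,153)),(pickle.load(open("top0.pkl","rb")),(239.5,194.5))]))
o=log(); T=grab_frame("top"); S=grab_frame("side")
ov(T,172,180,60,56,13,[o["tool_pos"]],"pics/t6.png");ov(S,205,115,70,60,11,[o["tool_pos"]],"pics/s6.png")
E
```

```text
(array([0.5377, 0.0006, 0.233 ]), array([-0.0479,  0.0005,  0.0024, -0.0477]))
t 6.05 p [0.4976 0.2119 0.1872] q [-0.4291  0.9795  1.8383  1.1947  1.6931  1.8679] F [ 1.0196 -0.3894  0.6123] op 0.05110823384138692
[[ 0.0344  0.0033 -0.9994]
 [ 0.9994 -0.0004  0.0344]
 [-0.0003 -1.     -0.0033]]
```

View pics/t6.png

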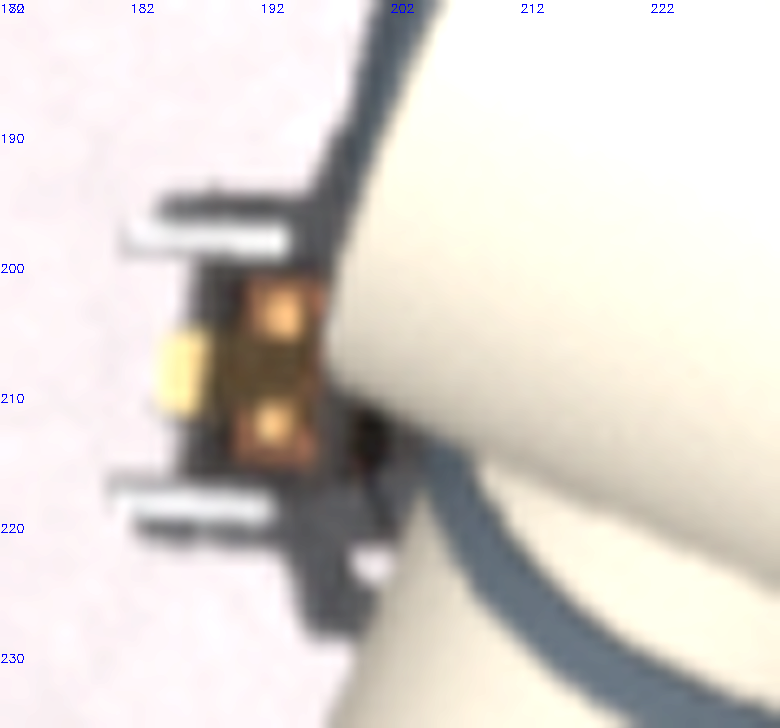

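View pics/s6.png

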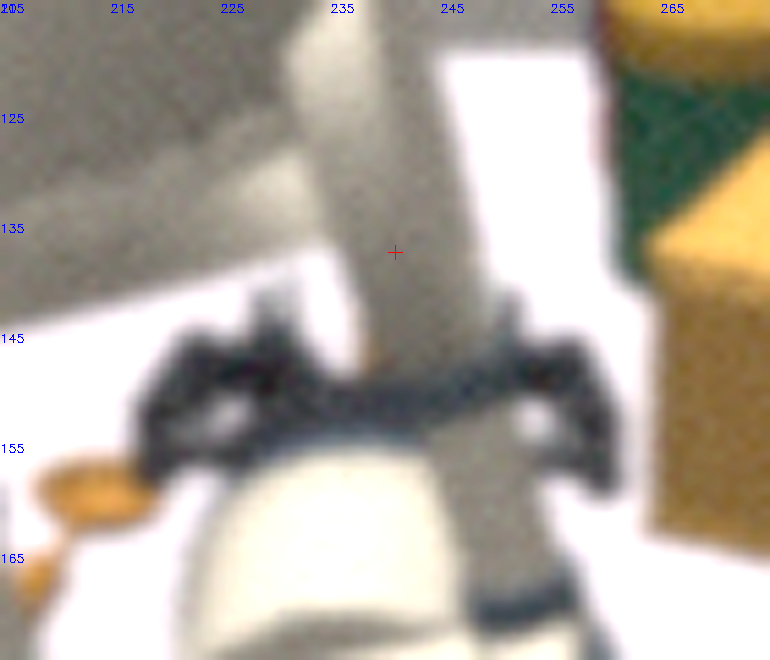

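Request:
step_arm(targets=[{"x": 0,"y": 0,"z": 0,"wx": 0,"wy": 0,"wz": 0,"claw": 0},{"x": 0,"y": 0,"z": 0,"wx": 0,"wy": 0,"wz": 0,"claw": 0},{"x": 0,"y": 0,"z": 0,"wx": 0,"wy": 0,"wz": 0,"claw": 0},{"x": 0,"y": 0,"z": 0,"wx": 0,"wy": 0,"wz": 0,"claw": 0},{"x": 0,"y": 0,"z": 0,"wx": 0,"wy": 0,"wz": 0,"claw": 0},{"x": 0,"y": 0,"z": 0,"wx": 0,"wy": 0,"wz": 0,"claw": 0},{"x": 0,"y": 0,"z": 0,"wx": 0,"wy": 0,"wz": 0,"claw": 0},{"x": 0,"y": 0,"z": 0,"wx": 0,"wy": 0,"wz": 0,"claw": 0}], newtons=40)

```text
clock: 6.95
tool_pos: [0.4975, 0.2121, 0.1872]
tcp_rot: [-1.228, -1.186, 1.183]
contact_force: [0.5, 0.6, -0.4]
opening: 0.0169
```

```bash
python3 - <<'E'
from kin import *
from workcell import grab_frame
o=log(); T=grab_frame("top")
ov(T,172,180,60,56,13,[],"pics/t7.png")
E
```

```text
t 6.95 p [0.4975 0.2121 0.1872] q [-0.4286  0.9795  1.8385  1.1948  1.693   1.8679] F [ 0.5057  0.6155 -0.4136] op 0.016863532619549773
[[ 0.0341  0.0032 -0.9994]
 [ 0.9994 -0.0004  0.0341]
 [-0.0003 -1.     -0.0032]]
```

View pics/t7.png

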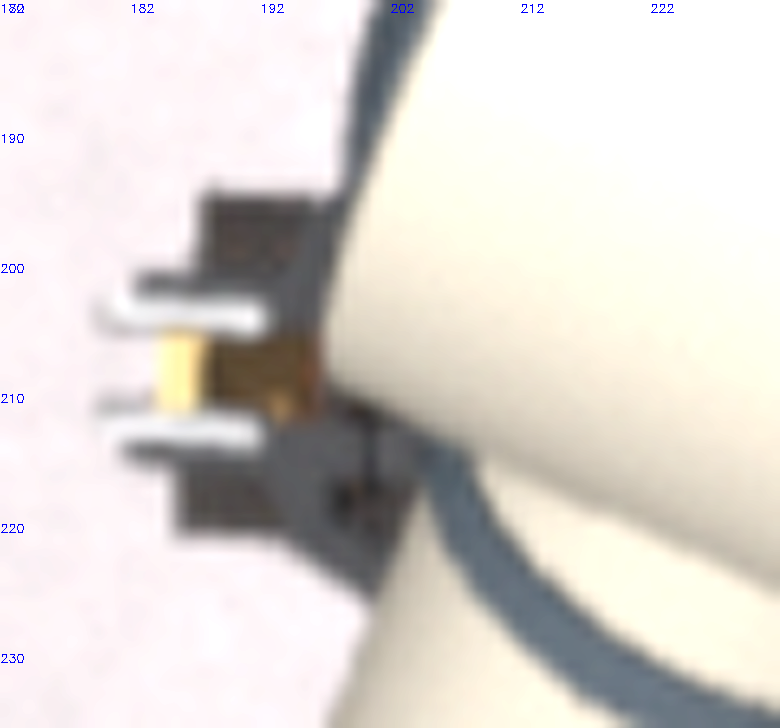

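```bash
python3 - <<'E'
from kin import *
S=pickle.load(open("side0.pkl","rb"));T=pickle.load(open("top0.pkl","rb"))
p=np.array([.141,.6085,.1977]); zt=np.array([.2258,.9742,0])
P=[p+[0,0,h]+a*zt for h in(0,.013,.049) for a in(-.0425,.0425)]
np.set_printoptions(precision=1,suppress=True); print(proj(S,P),proj(T,P))
ov(S,120,40,60,50,12,P,"pics/a.png"); ov(T,0,310,60,60,10,P,"pics/b.png")
E
```

```text
[[147.1  98.5]
 [155.4  91.8]
 [146.8  95.3]
 [155.1  88.8]
 [145.9  86.5]
 [154.4  80.2]] [[ 46.3 326.7]
 [ 20.4 318.6]
 [ 43.8 328.2]
 [ 17.7 319.9]
 [ 36.8 332.3]
 [ 10.  323.7]]
```

View pics/a.png

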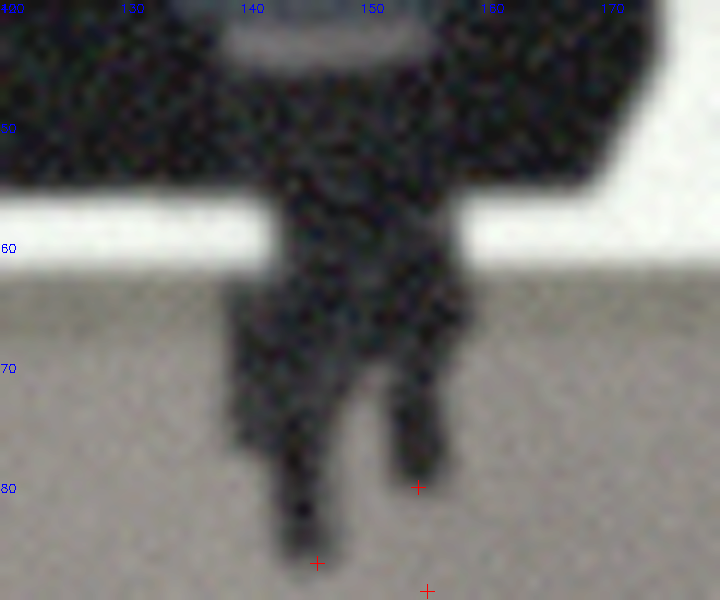

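View pics/b.png

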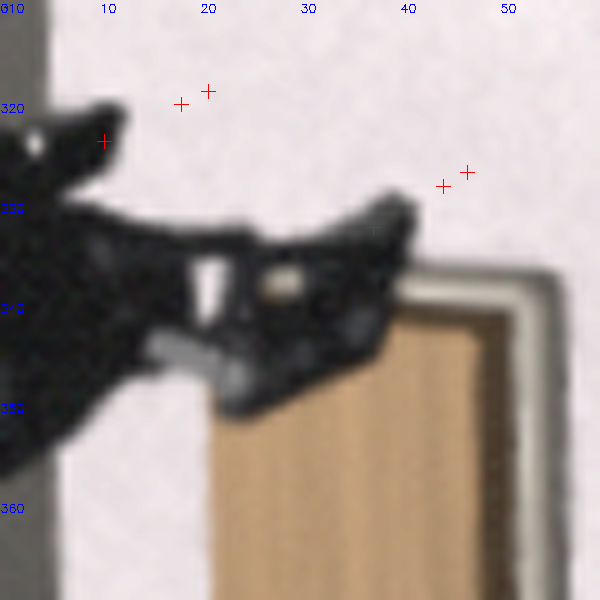

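Request:
step_arm(targets=[{"x": 0,"y": -0.01,"z": 0,"wx": 0,"wy": 0,"wz": 0,"claw": 0},{"x": 0,"y": -0.03,"z": 0,"wx": 0,"wy": 0,"wz": 0,"claw": 0},{"x": 0,"y": -0.055,"z": 0,"wx": 0,"wy": 0,"wz": 0,"claw": 0},{"x": 0,"y": -0.08,"z": 0,"wx": 0,"wy": 0,"wz": 0,"claw": 0},{"x": 0,"y": -0.11,"z": 0,"wx": 0,"wy": 0,"wz": 0,"claw": 0},{"x": 0,"y": -0.135,"z": 0,"wx": 0,"wy": 0,"wz": 0,"claw": 0},{"x": 0,"y": -0.15,"z": 0,"wx": 0,"wy": 0,"wz": 0,"claw": 0},{"x": 0,"y": -0.15,"z": 0,"wx": 0,"wy": 0,"wz": 0,"claw": 0}])

```text
clock: 7.8
tool_pos: [0.4967, 0.2123, 0.3393]
tcp_rot: [-1.23, -1.188, 1.182]
contact_force: [0.4, 0.1, -1.1]
opening: 0.0173
```

```bash
cat >> kin.py <<'E'
D=.058
rc=np.array([.4843,-.1199,.065])
E
python3 - <<'E'
from kin import *
from workcell import grab_frame
c0=cur(); T=grab_frame("top");S=grab_frame("side"); 
for n,f in(("top",T),("side",S)): pickle.dump(f,open(n+"3.pkl","wb"))
ov(T,160,170,70,70,10,[],"pics/t8.png"); ov(S,200,80,80,120,5,[],"pics/s8.png")
Rt=Rxz(-Z,Xr); g=rc-.079*Yr; g[2]=.20
tgt=g+D*Rt[:,0]; print(tgt)
for sgn in(1,-1):
    a=np.array([0,1,-1])/2**.5*sgn
    Rm=R.from_rotvec(a*np.pi/2).as_matrix()@c0[1]
    m=.5*(c0[0]-D*c0[1][:,0]+g)
    print("sgn",sgn); c=plan(m+D*Rm[:,0],Rm,5,c0); plan(tgt,Rt,5,c)
E
```

```text
t 7.8 p [0.4967 0.2123 0.3393] q [-0.4289  0.6809  1.8353  1.2443  1.7973  2.1524] F [ 0.4429  0.0704 -1.086 ] op 0.017281745294656172
[[ 0.0339  0.0062 -0.9994]
 [ 0.9994 -0.0011  0.0339]
 [-0.0009 -1.     -0.0062]]
[ 0.4809 -0.1988  0.142 ]
sgn 1
DELTA xyz [-0.2056  0.1005 -0.0384] w deg [63.66 63.57  2.55]  rows pos 4.6 rot 10.5
  t=0.20 [-0.56  0.67  1.98  1.29  1.68  2.26] p [0.503 0.171 0.319] wr [ 0.411 -0.186  0.331]
  t=0.40 [-0.67  0.63  2.11  1.34  1.55  2.39] p [0.509 0.13  0.299] wr [ 0.347 -0.198  0.34 ]
  t=0.60 [-0.75  0.56  2.2   1.39  1.4   2.58] p [0.516 0.088 0.279] wr [ 0.298 -0.197  0.363]
  t=0.80 [-0.78  0.46  2.24  1.44  1.22  2.84] p [0.522 0.047 0.259] wr [ 0.271 -0.186  0.395]
  t=1.00 IK FAIL [0.5287 0.0054 0.2393]
DELTA xyz [-0.0801 -0.0182 -0.2161] w deg [66.01 62.19 -0.12]  rows pos 4.6 rot 10.6
  t=0.20 IK FAIL [ 0.5192 -0.0355  0.2198]
  t=0.40 IK FAIL [ 0.5096 -0.0763  0.2004]
  t=0.60 IK FAIL [ 0.5    -0.1171  0.1809]
  t=0.80 IK FAIL [ 0.4904 -0.158   0.1615]
  t=1.00 IK FAIL [ 0.4809 -0.1988  0.142 ]
sgn -1
DELTA xyz [-0.2056  0.0972  0.0435] w d
[... 398 characters left out ...]
] wr [ 0.7   -0.2    0.381]
  t=1.00 [-0.34  0.79  1.19  0.33  2.19  0.94] p [0.447 0.008 0.242] wr [ 0.707 -0.185  0.418]
DELTA xyz [-0.0849 -0.0306  0.2142] w deg [-61.34 -65.04   0.1 ]  rows pos 4.6 rot 10.4
  t=0.20 [-0.32  0.73  1.19  0.16  2.08  0.66] p [ 0.454 -0.033  0.222] wr [ 0.702 -0.169  0.457]
  t=0.40 [-0.32  0.66  1.25  0.04  1.9   0.39] p [ 0.46  -0.075  0.202] wr [ 0.673 -0.159  0.491]
  t=0.60 [-0.34  0.57  1.36 -0.04  1.66  0.14] p [ 0.467 -0.116  0.182] wr [ 0.622 -0.157  0.514]
  t=0.80 [-0.4   0.48  1.51 -0.06  1.37 -0.12] p [ 0.474 -0.157  0.162] wr [ 0.556 -0.17   0.521]
  t=1.00 [-0.51  0.42  1.67 -0.    1.05 -0.46] p [ 0.481 -0.199  0.142] wr [ 0.481 -0.199  0.51 ]
```

View pics/t8.png

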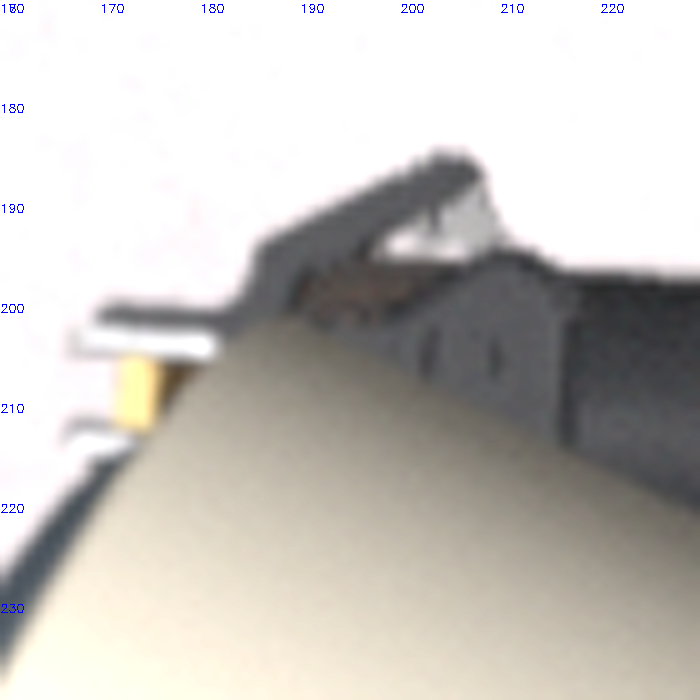

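View pics/s8.png

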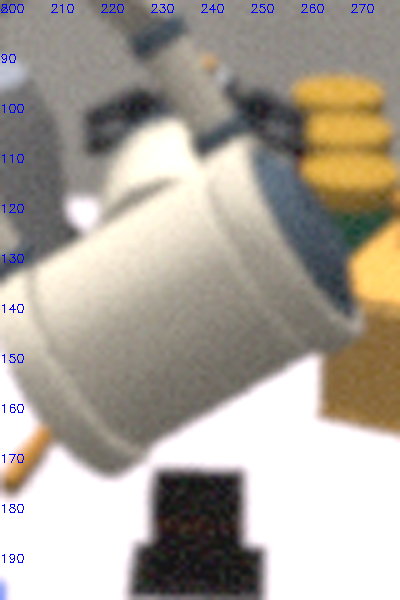

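Request:
step_arm(targets=[{"x": -0.206,"y": 0.097,"z": 0.044,"wx": -63.7,"wy": -63.6,"wz": -2.5,"claw": 0},{"x": -0.206,"y": 0.097,"z": 0.044,"wx": -63.7,"wy": -63.6,"wz": -2.5,"claw": 0},{"x": -0.206,"y": 0.097,"z": 0.044,"wx": -63.7,"wy": -63.6,"wz": -2.5,"claw": 0},{"x": -0.206,"y": 0.097,"z": 0.044,"wx": -63.7,"wy": -63.6,"wz": -2.5,"claw": 0},{"x": -0.206,"y": 0.097,"z": 0.044,"wx": -63.7,"wy": -63.6,"wz": -2.5,"claw": 0},{"x": -0.206,"y": 0.097,"z": 0.044,"wx": -63.7,"wy": -63.6,"wz": -2.5,"claw": 0},{"x": -0.206,"y": 0.097,"z": 0.044,"wx": -63.7,"wy": -63.6,"wz": -2.5,"claw": 0},{"x": -0.206,"y": 0.097,"z": 0.044,"wx": -63.7,"wy": -63.6,"wz": -2.5,"claw": 0}])

```text
clock: 8.7
tool_pos: [0.4464, 0.0074, 0.2389]
tcp_rot: [-1.293, -2.515, 1.245]
contact_force: [-0.1, 0.1, -1.1]
opening: 0.0167
```

```bash
python3 - <<'E'
from kin import *
Rt=Rxz(-Z,Xr); g=rc-.079*Yr; g[2]=.20
plan(g+D*Rt[:,0],Rt,8)
E
```

```text
t 8.7 p [0.4464 0.0074 0.2389] q [-0.433   0.8664  1.2324  0.4806  2.2322  1.2184] F [-0.063   0.0947 -1.0949] op 0.016742549176206992
[[-0.6485  0.6602 -0.3789]
 [ 0.7017  0.3256 -0.6337]
 [-0.295  -0.6768 -0.6744]]
DELTA xyz [-0.1385  0.0212  0.1829] w deg [-76.44 -79.86   0.24]  rows pos 4.6 rot 12.9
  t=0.12 [-0.4   0.84  1.17  0.34  2.22  1.01] p [ 0.451 -0.018  0.227] wr [ 0.706 -0.235  0.38 ]
  t=0.25 [-0.37  0.81  1.15  0.22  2.16  0.79] p [ 0.455 -0.044  0.215] wr [ 0.712 -0.216  0.415]
  t=0.38 [-0.36  0.75  1.17  0.11  2.05  0.58] p [ 0.459 -0.07   0.203] wr [ 0.703 -0.198  0.447]
  t=0.50 [-0.35  0.69  1.23  0.03  1.91  0.39] p [ 0.464 -0.096  0.19 ] wr [ 0.679 -0.184  0.476]
  t=0.62 [-0.36  0.62  1.31 -0.03  1.73  0.2 ] p [ 0.468 -0.121  0.178] wr [ 0.642 -0.175  0.499]
  t=0.75 [-0.38  0.54  1.42 -0.06  1.52  0.01] p [ 0.472 -0.147  0.166] wr [ 0.595 -0.173  0.513]
  t=0.88 [-0.43  0.47  1.55 -0.05  1.29 -0.2 ] p [ 0.477 -0.173  0.154] wr [ 0.54  -0.181  0.517]
  t=1.00 [-0.51  0.42  1.67 -0.    1.05 -0.46] p [ 0.481 -0.199  0.142] wr [ 0.481 -0.199  0.51 ]
```

Request:
step_arm(targets=[{"x": -0.138,"y": 0.021,"z": 0.183,"wx": -76.4,"wy": -79.9,"wz": 0.2,"claw": 0},{"x": -0.138,"y": 0.021,"z": 0.183,"wx": -76.4,"wy": -79.9,"wz": 0.2,"claw": 0},{"x": -0.138,"y": 0.021,"z": 0.183,"wx": -76.4,"wy": -79.9,"wz": 0.2,"claw": 0},{"x": -0.138,"y": 0.021,"z": 0.183,"wx": -76.4,"wy": -79.9,"wz": 0.2,"claw": 0},{"x": -0.138,"y": 0.021,"z": 0.183,"wx": -76.4,"wy": -79.9,"wz": 0.2,"claw": 0},{"x": -0.138,"y": 0.021,"z": 0.183,"wx": -76.4,"wy": -79.9,"wz": 0.2,"claw": 0},{"x": -0.138,"y": 0.021,"z": 0.183,"wx": -76.4,"wy": -79.9,"wz": 0.2,"claw": 0},{"x": -0.138,"y": 0.021,"z": 0.183,"wx": -76.4,"wy": -79.9,"wz": 0.2,"claw": 0}])

```text
clock: 9.5
tool_pos: [0.4792, -0.1984, 0.1423]
tcp_rot: [0.467, 2.051, -0.454]
contact_force: [-0.2, -0.5, -0.4]
opening: 0.0173
```

```bash
python3 - <<'E'
from kin import *
Rt=Rxz(-Z,Xr); g=rc-.079*Yr; g[2]=.17
plan(g+D*Rt[:,0],Rt,3)
E
```

```text
t 9.5 p [ 0.4792 -0.1984  0.1423] q [-0.4521  0.7003  1.2472 -0.0788  1.7088  0.1162] F [-0.2398 -0.5009 -0.3742] op 0.01726203537933302
[[-0.4758  0.4969  0.7257]
 [ 0.1444  0.858  -0.4929]
 [-0.8676 -0.1297 -0.4801]]
DELTA xyz [0.0255 0.0044 0.016 ] w deg [-28.84 -30.15   0.19]  rows pos 0.6 rot 4.9
  t=0.33 [-0.45  0.61  1.39 -0.08  1.48 -0.04] p [ 0.48  -0.199  0.132] wr [ 0.603 -0.224  0.478]
  t=0.67 [-0.47  0.52  1.55 -0.06  1.23 -0.23] p [ 0.48  -0.199  0.122] wr [ 0.544 -0.206  0.485]
  t=1.00 [-0.51  0.46  1.7  -0.    0.98 -0.46] p [ 0.481 -0.199  0.112] wr [ 0.481 -0.199  0.48 ]
```

Request:
step_arm(targets=[{"x": 0.026,"y": 0.004,"z": 0.016,"wx": -28.8,"wy": -30.2,"wz": 0.2,"claw": 0},{"x": 0.026,"y": 0.004,"z": 0.016,"wx": -28.8,"wy": -30.2,"wz": 0.2,"claw": 0},{"x": 0.026,"y": 0.004,"z": 0.016,"wx": -28.8,"wy": -30.2,"wz": 0.2,"claw": 0},{"x": 0.026,"y": 0.004,"z": 0.016,"wx": -28.8,"wy": -30.2,"wz": 0.2,"claw": 0},{"x": 0.026,"y": 0.004,"z": 0.016,"wx": -28.8,"wy": -30.2,"wz": 0.2,"claw": 0},{"x": 0.026,"y": 0.004,"z": 0.016,"wx": -28.8,"wy": -30.2,"wz": 0.2,"claw": 0},{"x": 0.026,"y": 0.004,"z": 0.016,"wx": -28.8,"wy": -30.2,"wz": 0.2,"claw": 0},{"x": 0.026,"y": 0.004,"z": 0.016,"wx": -28.8,"wy": -30.2,"wz": 0.2,"claw": 0}])

```text
clock: 10.3
tool_pos: [0.481, -0.1995, 0.1123]
tcp_rot: [0.039, 1.574, -0.041]
contact_force: [-0.3, 0.6, -0.4]
opening: 0.0173
```

```bash
python3 - <<'E'
from kin import *
from workcell import grab_frame
Rt=Rxz(-Z,Xr); g=rc-.079*Yr; g[2]=.066
plan(g+D*Rt[:,0],Rt,1)
o=log()
p=np.array(o["tool_pos"]);A=R.from_rotvec(o["tcp_rot"]).as_matrix()
G=p-D*A[:,0]; P=[G,G+.179*A[:,1],G-.021*A[:,1],G+.107*A[:,1]]
T=grab_frame("top");S=grab_frame("side"); 
for n,f in(("top",T),("side",S)): pickle.dump(f,open(n+"4.pkl","wb"))
ov(T,225,170,90,75,8,P,"pics/t9.png"); ov(S,195,140,85,125,4,P,"pics/s9.png")
E
```

```text
t 10.3 p [ 0.481  -0.1995  0.1123] q [-0.5064  0.4578  1.7008 -0.0025  0.9854 -0.4541] F [-0.3094  0.576  -0.4096] op 0.017311265619186653
[[-0.0031  0.0509  0.9987]
 [-0.0006  0.9987 -0.0509]
 [-1.     -0.0008 -0.0031]]
DELTA xyz [0.1043 0.0007 0.0001] w deg [-0.42 -0.18  0.04]  rows pos 2.1 rot 0.1
  t=1.00 [-0.51  0.62  1.79 -0.    0.73 -0.46] p [ 0.481 -0.199  0.008] wr [ 0.481 -0.199  0.376]
t 10.3 p [ 0.481  -0.1995  0.1123] q [-0.5064  0.4578  1.7008 -0.0025  0.9854 -0.4541] F [-0.3094  0.576  -0.4096] op 0.017311265619186653
[[-0.0031  0.0509  0.9987]
 [-0.0006  0.9987 -0.0509]
 [-1.     -0.0008 -0.0031]]
```

View pics/t9.png

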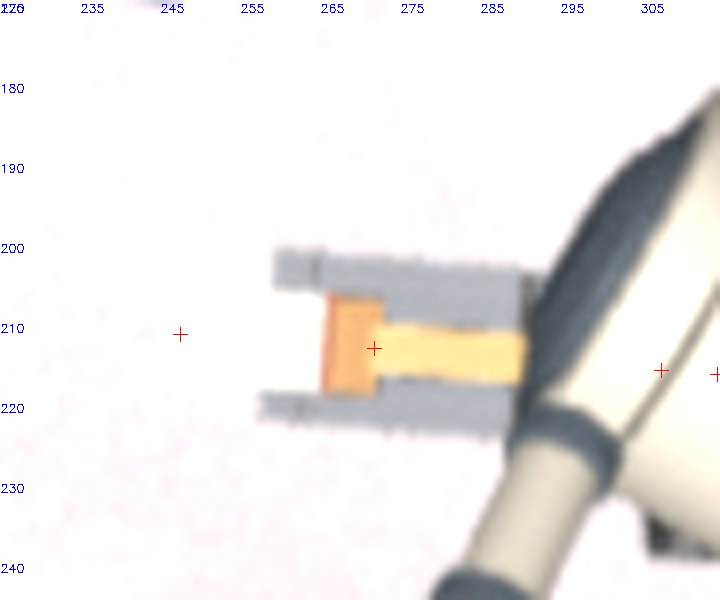

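View pics/s9.png

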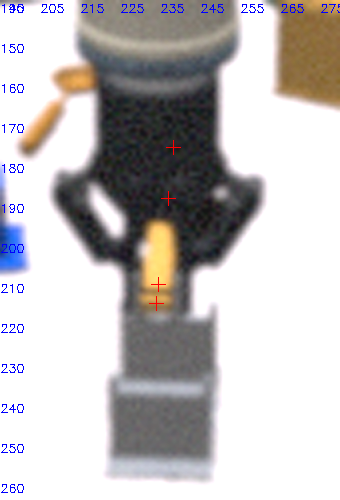

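Request:
step_arm(targets=[{"x": 0.03,"y": 0.0,"z": 0,"wx": -0.4,"wy": -0.2,"wz": 0,"claw": 0},{"x": 0.06,"y": 0.0,"z": 0,"wx": -0.4,"wy": -0.2,"wz": 0,"claw": 0},{"x": 0.08,"y": 0.0,"z": 0,"wx": -0.4,"wy": -0.2,"wz": 0,"claw": 0},{"x": 0.092,"y": 0.0,"z": 0,"wx": -0.4,"wy": -0.2,"wz": 0,"claw": 0},{"x": 0.096,"y": 0.0,"z": 0,"wx": -0.4,"wy": -0.2,"wz": 0,"claw": 0},{"x": 0.099,"y": 0.0,"z": 0,"wx": -0.4,"wy": -0.2,"wz": 0,"claw": 0},{"x": 0.101,"y": 0.0,"z": 0,"wx": -0.4,"wy": -0.2,"wz": 0,"claw": 0},{"x": 0.101,"y": 0.0,"z": 0,"wx": -0.4,"wy": -0.2,"wz": 0,"claw": 0}])

```text
clock: 11.2
tool_pos: [0.4807, -0.1995, 0.0122]
tcp_rot: [0.032, 1.568, -0.035]
contact_force: [-0.9, 0.8, -0.6]
opening: 0.0168
```

```bash
python3 - <<'E'
from kin import *
from workcell import grab_frame
o=log()
p=np.array(o["tool_pos"]);A=R.from_rotvec(o["tcp_rot"]).as_matrix()
G=p-D*A[:,0]; P=[G,G+.179*A[:,1],G-.021*A[:,1],G+.107*A[:,1]]
T=grab_frame("top");S=grab_frame("side"); 
for n,f in(("top",T),("side",S)): pickle.dump(f,open(n+"5.pkl","wb"))
ov(T,240,190,70,50,11,P,"pics/t10.png"); ov(S,205,185,65,80,7,P,"pics/s10.png")
E
```

```text
t 11.2 p [ 0.4807 -0.1995  0.0122] q [-0.5082  0.6147  1.7882  0.0002  0.7354 -0.4657] F [-0.8874  0.7906 -0.5616] op 0.016814189771985302
[[ 0.003   0.0426  0.9991]
 [-0.0015  0.9991 -0.0426]
 [-1.     -0.0014  0.003 ]]
```

View pics/t10.png

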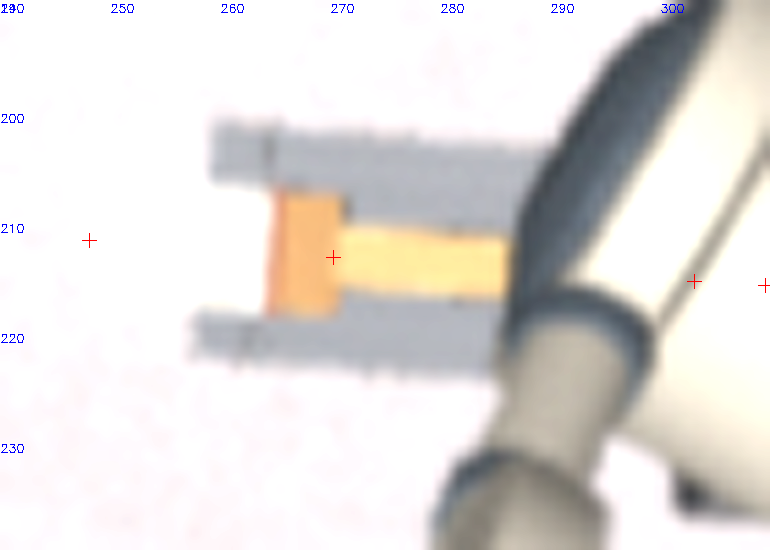

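View pics/s10.png

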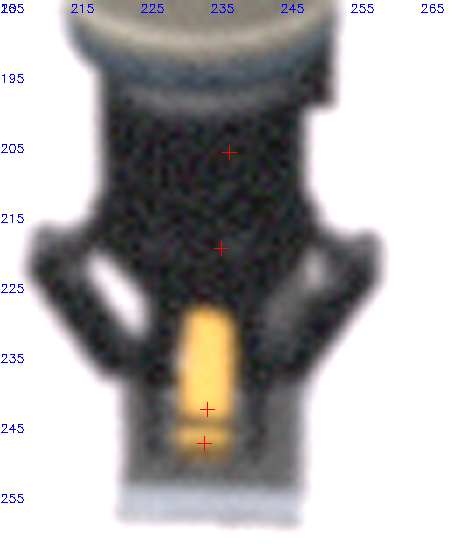

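Request:
step_arm(targets=[{"x": 0.001,"y": 0.0,"z": 0,"wx": 0,"wy": 0,"wz": 0,"claw": 0},{"x": 0.002,"y": 0.0,"z": 0,"wx": 0,"wy": 0,"wz": 0,"claw": 0},{"x": 0.003,"y": 0.0,"z": 0,"wx": 0,"wy": 0,"wz": 0,"claw": 0},{"x": 0.004,"y": 0.0,"z": 0,"wx": 0,"wy": 0,"wz": 0,"claw": 0},{"x": 0.004,"y": 0.0,"z": 0,"wx": 0,"wy": 0,"wz": 0,"claw": 0},{"x": 0.004,"y": 0.0,"z": 0,"wx": 0,"wy": 0,"wz": 0,"claw": 0},{"x": 0.004,"y": 0.0,"z": 0,"wx": 0,"wy": 0,"wz": 0,"claw": 0},{"x": 0.004,"y": 0.0,"z": 0,"wx": 0,"wy": 0,"wz": 0,"claw": 0}])

```text
clock: 12.1
tool_pos: [0.4808, -0.1997, 0.0083]
tcp_rot: [0.032, 1.567, -0.035]
contact_force: [-2.0, -1.7, 9.6]
opening: 0.0175
```

```bash
python3 - <<'E'
from kin import *
from workcell import get_obs
o=log(); print(o["torque"])
E
```

```text
t 12.1 p [ 0.4808 -0.1997  0.0083] q [-0.5084  0.6215  1.7905  0.      0.7259 -0.4658] F [-1.9762 -1.6811  9.5623] op 0.017491837242681513
[[ 0.0033  0.0426  0.9991]
 [-0.0018  0.9991 -0.0426]
 [-1.     -0.0017  0.0034]]
[0.0705 0.1588 0.0187]
```

Request:
step_arm(targets=[{"x": -0.001,"y": 0.0,"z": 0,"wx": 0,"wy": 0,"wz": 0,"claw": 0.1},{"x": -0.001,"y": 0.0,"z": 0,"wx": 0,"wy": 0,"wz": 0,"claw": 0.3},{"x": -0.001,"y": 0.0,"z": 0,"wx": 0,"wy": 0,"wz": 0,"claw": 0.6},{"x": -0.001,"y": 0.0,"z": 0,"wx": 0,"wy": 0,"wz": 0,"claw": 0.6},{"x": -0.001,"y": 0.0,"z": 0,"wx": 0,"wy": 0,"wz": 0,"claw": 0.6},{"x": -0.001,"y": 0.0,"z": 0,"wx": 0,"wy": 0,"wz": 0,"claw": 0.6},{"x": -0.03,"y": 0.0,"z": 0,"wx": 0,"wy": 0,"wz": 0,"claw": 0.8},{"x": -0.07,"y": 0.0,"z": 0,"wx": 0,"wy": 0,"wz": 0,"claw": 0.8}])

```text
clock: 12.9
tool_pos: [0.479, -0.1986, 0.0771]
tcp_rot: [0.034, 1.572, -0.033]
contact_force: [0.9, 0.2, 0.0]
opening: 0.0683
```

Request:
step_arm(targets=[{"x": -0.04,"y": 0.0,"z": 0,"wx": 0,"wy": 0,"wz": 0,"claw": 0.9},{"x": -0.08,"y": 0.0,"z": 0,"wx": 0,"wy": 0,"wz": 0,"claw": 0.9},{"x": -0.11,"y": 0.05,"z": 0,"wx": 0,"wy": 0,"wz": 0,"claw": 0.9},{"x": -0.12,"y": 0.1,"z": 0,"wx": 0,"wy": 0,"wz": 0,"claw": 0.9},{"x": -0.12,"y": 0.15,"z": 0,"wx": 0,"wy": 0,"wz": 0,"claw": 0.9},{"x": -0.12,"y": 0.15,"z": 0,"wx": 0,"wy": 0,"wz": 0,"claw": 0.9},{"x": -0.12,"y": 0.15,"z": 0,"wx": 0,"wy": 0,"wz": 0,"claw": 0.9},{"x": -0.12,"y": 0.15,"z": 0,"wx": 0,"wy": 0,"wz": 0,"claw": 0.9}])

```text
clock: 13.7
tool_pos: [0.4863, -0.0497, 0.1975]
tcp_rot: [0.032, 1.568, -0.034]
contact_force: [0.5, -0.0, -0.1]
opening: 0.0769
```

```bash
python3 - <<'E'
from kin import *
from workcell import grab_frame
o=log()
T=grab_frame("top");S=grab_frame("side"); 
for n,f in(("top",T),("side",S)): pickle.dump(f,open(n+"6.pkl","wb"))
ov(T,225,180,90,60,8,[],"pics/t11.png"); ov(S,195,170,75,100,6,[],"pics/s11.png")
E
```

```text
t 13.7 p [ 0.4863 -0.0497  0.1975] q [-0.2234  0.3029  1.6747 -0.001   1.1617 -0.1809] F [ 0.4775 -0.0094 -0.0836] op 0.07694437503115116
[[ 0.0021  0.0422  0.9991]
 [-0.0014  0.9991 -0.0422]
 [-1.     -0.0013  0.0021]]
```

View pics/t11.png

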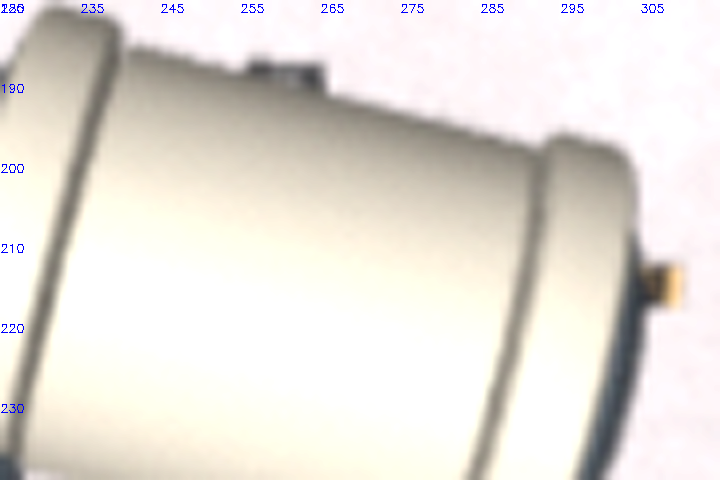

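View pics/s11.png

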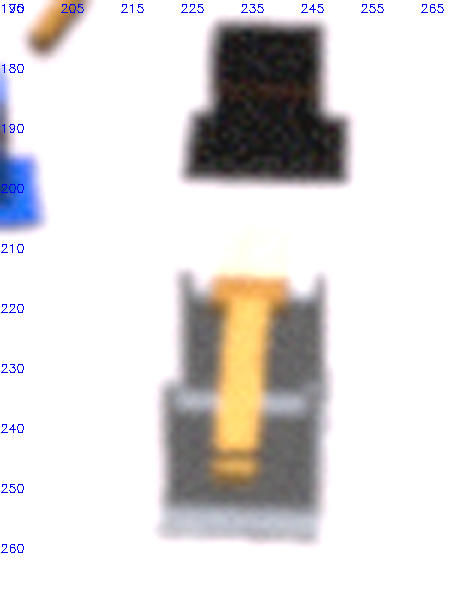

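```bash
cat >> kin.py <<'E'
def onplane(f,uv,z):
    s=least_squares(lambda a: proj(f,[a[0],a[1],z])[0]-uv,[.5,0]); return s.x
E
python3 - <<'E'
from kin import *
T=pickle.load(open("top6.pkl","rb"));S=pickle.load(open("side6.pkl","rb"))
print("hend top",onplane(T,(308.8,214.4),.065)); print("hend side",onplane(S,(232.3,248.8),.065),"tri",tri([(S,(232.3,248.8)),(T,(308.8,214.4))])[0])
print("shoulder side(top face)",onplane(S,(238.5,218.7),.070), onplane(S,(229,218.7),.07),onplane(S,(242,218.7),.07))
print("bristle end side",onplane(S,(236.5,206.5),.070))
print("pred hend",rc-.1*Yr, rc+.1*Yr)
E
```

```text
hend top [ 0.4830886 -0.2201784]
hend side [ 0.47604455 -0.21730607] tri [ 0.47878841 -0.21987117  0.06688823]
shoulder side(top face) [ 0.4917777  -0.08576493] [ 0.46508188 -0.08572302] [ 0.50161725 -0.08578434]
bristle end side [ 0.48579306 -0.02161352]
pred hend [ 0.47995 -0.2198   0.065  ] [ 0.48865 -0.02     0.065  ]
```

Request:
step_arm(targets=[{"x": 0.04,"y": 0.009,"z": 0.001,"wx": 0,"wy": 0,"wz": 0,"claw": 0.9},{"x": 0.08,"y": 0.009,"z": 0.001,"wx": 0,"wy": 0,"wz": 0,"claw": 0.9},{"x": 0.12,"y": 0.009,"z": 0.001,"wx": 0,"wy": 0,"wz": 0,"claw": 0.9},{"x": 0.15,"y": 0.009,"z": 0.001,"wx": 0,"wy": 0,"wz": 0,"claw": 0.9},{"x": 0.175,"y": 0.009,"z": 0.001,"wx": 0,"wy": 0,"wz": 0,"claw": 0.9},{"x": 0.19,"y": 0.009,"z": 0.001,"wx": 0,"wy": 0,"wz": 0,"claw": 0.9},{"x": 0.19,"y": 0.009,"z": 0.001,"wx": 0,"wy": 0,"wz": 0,"claw": 0.9},{"x": 0.19,"y": 0.009,"z": 0.001,"wx": 0,"wy": 0,"wz": 0,"claw": 0.8}])

```text
clock: 14.6
tool_pos: [0.4882, -0.0413, 0.0077]
tcp_rot: [0.034, 1.569, -0.035]
contact_force: [-0.2, -0.5, -0.6]
opening: 0.0689
```

Request:
step_arm(targets=[{"x": 0,"y": 0,"z": 0,"wx": 0,"wy": 0,"wz": 0,"claw": 0.4},{"x": 0,"y": 0,"z": 0,"wx": 0,"wy": 0,"wz": 0,"claw": 0},{"x": 0,"y": 0,"z": 0,"wx": 0,"wy": 0,"wz": 0,"claw": 0},{"x": 0,"y": 0,"z": 0,"wx": 0,"wy": 0,"wz": 0,"claw": 0},{"x": 0,"y": 0,"z": 0,"wx": 0,"wy": 0,"wz": 0,"claw": 0},{"x": 0,"y": 0,"z": 0,"wx": 0,"wy": 0,"wz": 0,"claw": 0},{"x": 0,"y": 0,"z": 0,"wx": 0,"wy": 0,"wz": 0,"claw": 0},{"x": 0,"y": 0,"z": 0,"wx": 0,"wy": 0,"wz": 0,"claw": 0}], newtons=40)

```text
clock: 15.4
tool_pos: [0.4887, -0.0407, 0.0081]
tcp_rot: [0.032, 1.567, -0.034]
contact_force: [-0.2, -3.1, 8.1]
opening: 0.0357
```

```bash
python3 - <<'E'
from kin import *
from workcell import grab_frame
o=log()
S=grab_frame("side"); pickle.dump(S,open("side7.pkl","wb")); ov(S,195,150,75,110,5,[],"pics/s12.png")
Rt=Rxz(Yp,Xp)
# lift then rotate: g over pot at y-..., keep z high
c=cur(); c1=plan(c[0]+[0,0,.16],c[1],3,c)
g=np.array([.4937,.10,.33]); plan(g+D*Rt[:,0],Rt,6,c1)
E
```

```text
t 15.4 p [ 0.4887 -0.0407  0.0081] q [-0.2043  0.598   1.8653 -0.0014  0.6745 -0.161 ] F [-0.2338 -3.0533  8.146 ] op 0.0357473715188985
[[ 0.0035  0.0423  0.9991]
 [-0.0016  0.9991 -0.0423]
 [-1.     -0.0015  0.0036]]
t 15.45 p [ 0.4887 -0.0407  0.0082] q [-0.2044  0.598   1.8653 -0.0014  0.6745 -0.161 ] F [ 0.4972 -2.1628  7.4823] op 0.035485682902353724
[[ 0.0036  0.0423  0.9991]
 [-0.0016  0.9991 -0.0423]
 [-1.     -0.0015  0.0036]]
DELTA xyz [-0.16   -0.0002  0.0006] w deg [0. 0. 0.]  rows pos 3.2 rot 0.0
  t=0.33 [-0.2   0.5   1.83 -0.    0.81 -0.16] p [ 0.489 -0.041  0.062] wr [ 0.487 -0.04   0.43 ]
  t=0.67 [-0.2   0.42  1.78 -0.    0.95 -0.16] p [ 0.489 -0.041  0.115] wr [ 0.487 -0.04   0.483]
  t=1.00 [-0.2   0.34  1.71 -0.    1.09 -0.16] p [ 0.489 -0.041  0.168] wr [ 0.487 -0.04   0.537]
DELTA xyz [-0.1621  0.1986 -0.0008] w deg [-0.15  0.48 90.08]  rows pos 5.1 rot 10.5
  t=0.17 [-0.33  0.33  1.68  0.27  1.22 -0.39] p [ 0.49  -0.008  0.195] wr [ 0.485 -0.102  0.551]
  t=0.33 [-0.43  0.36  1.66  0.49  1.36 -0.56] p [0.491 0.025 0.222] wr [ 0.483 -0.158  0.541]
  t=0.50 [-0.51  0.42  1.67  0.68  1.5  -0.68] p [0.492 0.059 0.249] wr [ 0.482 -0.201  0.51 ]
  t=0.67 [-0.55  0.5   1.7   0.86  1.62 -0.78] p [0.493 0.092 0.276] wr [ 0.481 -0.227  0.46 ]
  t=0.83 [-0.56  0.6   1.74  1.01  1.74 -0.88] p [0.495 0.125 0.303] wr [ 0.482 -0.231  0.398]
  t=1.00 [-0.52  0.71  1.79  1.17  1.85 -0.99] p [0.496 0.158 0.33 ] wr [ 0.483 -0.21   0.33 ]
```

View pics/s12.png

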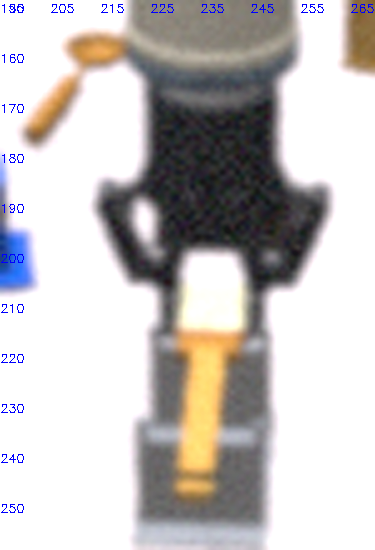

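Request:
step_arm(targets=[{"x": -0.01,"y": 0,"z": 0,"wx": 0,"wy": 0,"wz": 0,"claw": 0},{"x": -0.03,"y": 0,"z": 0,"wx": 0,"wy": 0,"wz": 0,"claw": 0},{"x": -0.06,"y": 0,"z": 0,"wx": 0,"wy": 0,"wz": 0,"claw": 0},{"x": -0.1,"y": 0,"z": 0,"wx": 0,"wy": 0,"wz": 0,"claw": 0},{"x": -0.14,"y": 0,"z": 0,"wx": 0,"wy": 0,"wz": 0,"claw": 0},{"x": -0.18,"y": 0,"z": 0,"wx": 0,"wy": 0,"wz": 0,"claw": 0},{"x": -0.2,"y": 0,"z": 0,"wx": 0,"wy": 0,"wz": 0,"claw": 0},{"x": -0.2,"y": 0,"z": 0,"wx": 0,"wy": 0,"wz": 0,"claw": 0}])

```text
clock: 16.25
tool_pos: [0.489, -0.0404, 0.211]
tcp_rot: [0.032, 1.563, -0.035]
contact_force: [0.6, -0.4, -1.0]
opening: 0.0354
```

```bash
python3 - <<'E'
from kin import *
Rt=Rxz(Yp,Xp)
g=np.array([.494,.155,.33]); plan(g+D*Rt[:,0],Rt,6)
E
```

```text
t 16.25 p [ 0.489  -0.0404  0.211 ] q [-0.2038  0.2869  1.656  -0.0006  1.1908 -0.1612] F [ 0.6105 -0.4182 -1.0122] op 0.03541661284870326
[[ 0.0076  0.0424  0.9991]
 [-0.0021  0.9991 -0.0423]
 [-1.     -0.0018  0.0077]]
DELTA xyz [-0.1195  0.2532 -0.0028] w deg [ 0.03  0.67 90.11]  rows pos 5.6 rot 10.5
  t=0.17 [-0.31  0.29  1.63  0.26  1.3  -0.35] p [0.49  0.002 0.231] wr [ 0.484 -0.093  0.587]
  t=0.33 [-0.4   0.32  1.64  0.49  1.4  -0.5 ] p [0.491 0.044 0.251] wr [ 0.482 -0.14   0.57 ]
  t=0.50 [-0.46  0.38  1.67  0.7   1.5  -0.62] p [0.493 0.086 0.271] wr [ 0.481 -0.174  0.531]
  t=0.67 [-0.49  0.46  1.72  0.89  1.6  -0.74] p [0.494 0.129 0.29 ] wr [ 0.481 -0.19   0.475]
  t=0.83 [-0.48  0.57  1.78  1.07  1.69 -0.87] p [0.495 0.171 0.31 ] wr [ 0.482 -0.185  0.406]
  t=1.00 [-0.43  0.7   1.84  1.24  1.79 -1.01] p [0.496 0.213 0.33 ] wr [ 0.483 -0.155  0.33 ]
```

Request:
step_arm(targets=[{"x": -0.12,"y": 0.253,"z": -0.003,"wx": 0,"wy": 0.7,"wz": 90.1,"claw": 0},{"x": -0.12,"y": 0.253,"z": -0.003,"wx": 0,"wy": 0.7,"wz": 90.1,"claw": 0},{"x": -0.12,"y": 0.253,"z": -0.003,"wx": 0,"wy": 0.7,"wz": 90.1,"claw": 0},{"x": -0.12,"y": 0.253,"z": -0.003,"wx": 0,"wy": 0.7,"wz": 90.1,"claw": 0},{"x": -0.12,"y": 0.253,"z": -0.003,"wx": 0,"wy": 0.7,"wz": 90.1,"claw": 0},{"x": -0.12,"y": 0.253,"z": -0.003,"wx": 0,"wy": 0.7,"wz": 90.1,"claw": 0},{"x": -0.12,"y": 0.253,"z": -0.003,"wx": 0,"wy": 0.7,"wz": 90.1,"claw": 0},{"x": -0.12,"y": 0.253,"z": -0.003,"wx": 0,"wy": 0.7,"wz": 90.1,"claw": 0}])

```text
clock: 17.05
tool_pos: [0.4953, 0.213, 0.3281]
tcp_rot: [0.96, 1.34, 0.905]
contact_force: [-0.7, 1.1, -2.8]
opening: 0.0356
```

```bash
python3 - <<'E'
from kin import *
Rt=Rxz(Yp,Xp)
g=np.array([.494,.155,.29]); plan(g+D*Rt[:,0],Rt,3)
E
```

```text
t 17.05 p [0.4953 0.213  0.3281] q [-0.3843  0.4636  1.7736  1.0725  1.5986 -0.7357] F [-0.7173  1.0746 -2.8255] op 0.0356120287355733
[[ 0.0352  0.0161  0.9993]
 [ 0.9329  0.358  -0.0386]
 [-0.3583  0.9336 -0.0025]]
DELTA xyz [ 0.0137 -0.0355  0.0009] w deg [-0.17  0.17 21.  ]  rows pos 0.8 rot 2.4
  t=0.33 [-0.41  0.56  1.81  1.13  1.64 -0.86] p [0.496 0.213 0.315] wr [ 0.482 -0.144  0.405]
  t=0.67 [-0.42  0.66  1.84  1.18  1.7  -0.98] p [0.496 0.213 0.303] wr [ 0.483 -0.152  0.348]
  t=1.00 [-0.43  0.78  1.85  1.22  1.76 -1.09] p [0.496 0.213 0.29 ] wr [ 0.483 -0.155  0.29 ]
```

Request:
step_arm(targets=[{"x": 0.005,"y": -0.01,"z": 0.001,"wx": 0,"wy": 0,"wz": 21,"claw": 0},{"x": 0.01,"y": -0.025,"z": 0.001,"wx": 0,"wy": 0,"wz": 21,"claw": 0},{"x": 0.014,"y": -0.036,"z": 0.001,"wx": 0,"wy": 0,"wz": 21,"claw": 0},{"x": 0.014,"y": -0.036,"z": 0.001,"wx": 0,"wy": 0,"wz": 21,"claw": 0},{"x": 0.014,"y": -0.036,"z": 0.001,"wx": 0,"wy": 0,"wz": 21,"claw": 0},{"x": 0.014,"y": -0.036,"z": 0.001,"wx": 0,"wy": 0,"wz": 21,"claw": 0},{"x": 0.014,"y": -0.036,"z": 0.001,"wx": 0,"wy": 0,"wz": 21,"claw": 0},{"x": 0.014,"y": -0.036,"z": 0.001,"wx": 0,"wy": 0,"wz": 21,"claw": 0}])

```text
clock: 17.85
tool_pos: [0.4959, 0.2129, 0.2897]
tcp_rot: [1.223, 1.187, 1.175]
contact_force: [-0.6, -0.1, -0.7]
opening: 0.0351
```

```bash
python3 - <<'E'
from kin import *
from workcell import grab_frame
o=log()
p=np.array(o["tool_pos"]);A=R.from_rotvec(o["tcp_rot"]).as_matrix()
G=p-D*A[:,0]; P=[G,G-.179*A[:,1],G+.021*A[:,1]]; print(P)
T=grab_frame("top");S=grab_frame("side"); 
for n,f in(("top",T),("side",S)): pickle.dump(f,open(n+"8.pkl","wb"))
ov(T,155,170,75,60,10,P,"pics/t13.png"); ov(S,200,85,80,120,5,P,"pics/s13.png")
E
```

```text
t 17.85 p [0.4959 0.2129 0.2897] q [-0.4294  0.7707  1.8544  1.2222  1.7545 -1.0856] F [-0.6226 -0.1369 -0.6608] op 0.03509933192150515
[[ 0.0372  0.0027  0.9993]
 [ 0.9993  0.0069 -0.0372]
 [-0.007   1.     -0.0025]]
[array([0.4938, 0.1549, 0.2901]), array([0.4933, 0.1537, 0.1111]), array([0.4938, 0.155 , 0.3111])]
```

View pics/t13.png

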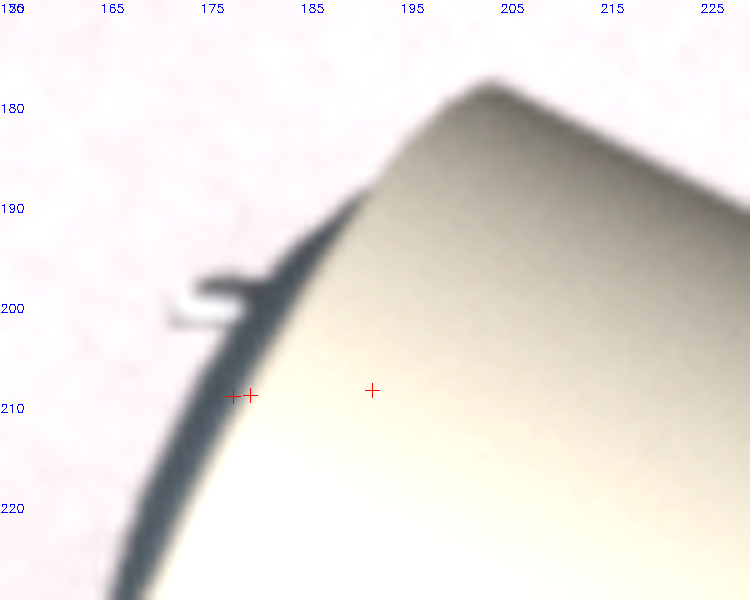

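View pics/s13.png

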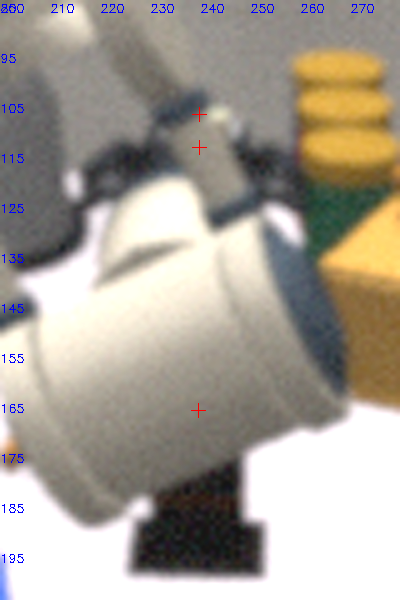

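Request:
step_arm(targets=[{"x": 0.0,"y": -0.02,"z": 0,"wx": 0,"wy": 0,"wz": 0.4,"claw": 0},{"x": 0.0,"y": -0.032,"z": 0,"wx": 0,"wy": 0,"wz": 0.4,"claw": 0},{"x": 0.0,"y": -0.036,"z": 0,"wx": 0,"wy": 0,"wz": 0.4,"claw": 0},{"x": 0.0,"y": -0.039,"z": 0,"wx": 0,"wy": 0,"wz": 0.4,"claw": 0},{"x": 0.0,"y": -0.042,"z": 0,"wx": 0,"wy": 0,"wz": 0.4,"claw": 0},{"x": 0.0,"y": -0.045,"z": 0,"wx": 0,"wy": 0,"wz": 0.4,"claw": 0},{"x": 0.0,"y": -0.047,"z": 0,"wx": 0,"wy": 0,"wz": 0.4,"claw": 0},{"x": 0.0,"y": -0.047,"z": 0,"wx": 0,"wy": 0,"wz": 0.4,"claw": 0}])

```text
clock: 18.75
tool_pos: [0.4958, 0.2124, 0.2416]
tcp_rot: [1.232, 1.184, 1.18]
contact_force: [-0.8, 0.1, -0.4]
opening: 0.0355
```

```bash
python3 - <<'E'
from kin import *
o=log(); print(o["torque"])
p=np.array(o["tool_pos"]);A=R.from_rotvec(o["tcp_rot"]).as_matrix()
G=p-D*A[:,0]; print(G-.179*A[:,1])
E
```

```text
t 18.75 p [0.4958 0.2124 0.2416] q [-0.4305  0.8722  1.8573  1.2085  1.7262 -1.1819] F [-0.8251  0.07   -0.4486] op 0.03551445289183768
[[ 0.0376  0.0049  0.9993]
 [ 0.9993 -0.0018 -0.0376]
 [ 0.0016  1.     -0.005 ]]
[-0.5552  0.0056 -0.0137]
[0.4927 0.1548 0.0625]
```

Request:
step_arm(targets=[{"x": 0.0,"y": -0.008,"z": 0,"wx": 0,"wy": 0,"wz": 0,"claw": 0},{"x": 0.0,"y": -0.016,"z": 0,"wx": 0,"wy": 0,"wz": 0,"claw": 0},{"x": 0.0,"y": -0.024,"z": 0,"wx": 0,"wy": 0,"wz": 0,"claw": 0},{"x": 0.0,"y": -0.032,"z": 0,"wx": 0,"wy": 0,"wz": 0,"claw": 0},{"x": 0.0,"y": -0.04,"z": 0,"wx": 0,"wy": 0,"wz": 0,"claw": 0},{"x": 0.0,"y": -0.044,"z": 0,"wx": 0,"wy": 0,"wz": 0,"claw": 0},{"x": 0.0,"y": -0.047,"z": 0,"wx": 0,"wy": 0,"wz": 0,"claw": 0},{"x": 0.0,"y": -0.049,"z": 0,"wx": 0,"wy": 0,"wz": 0,"claw": 0}])

```text
clock: 19.55
tool_pos: [0.4955, 0.2125, 0.1924]
tcp_rot: [1.232, 1.184, 1.18]
contact_force: [-1.0, 0.1, -1.0]
opening: 0.0353
```

```bash
python3 - <<'E'
from kin import *
from workcell import grab_frame
o=log(); print(o["torque"])
p=np.array(o["tool_pos"]);A=R.from_rotvec(o["tcp_rot"]).as_matrix()
G=p-D*A[:,0]; print(G-.179*A[:,1])
T=grab_frame("top");S=grab_frame("side"); 
ov(T,165,180,60,56,12,[G,G+.021*A[:,1]],"pics/t14.png"); ov(S,200,115,80,90,6,[],"pics/s14.png")
E
```

```text
t 19.55 p [0.4955 0.2125 0.1924] q [-0.4305  0.9704  1.8481  1.1968  1.6943 -1.2657] F [-1.0478  0.1409 -1.0275] op 0.03533208821982031
[[ 0.0376  0.005   0.9993]
 [ 0.9993 -0.0019 -0.0376]
 [ 0.0017  1.     -0.0051]]
[-0.5856  0.0298  0.0402]
[0.4924 0.1549 0.0133]
```

View pics/t14.png

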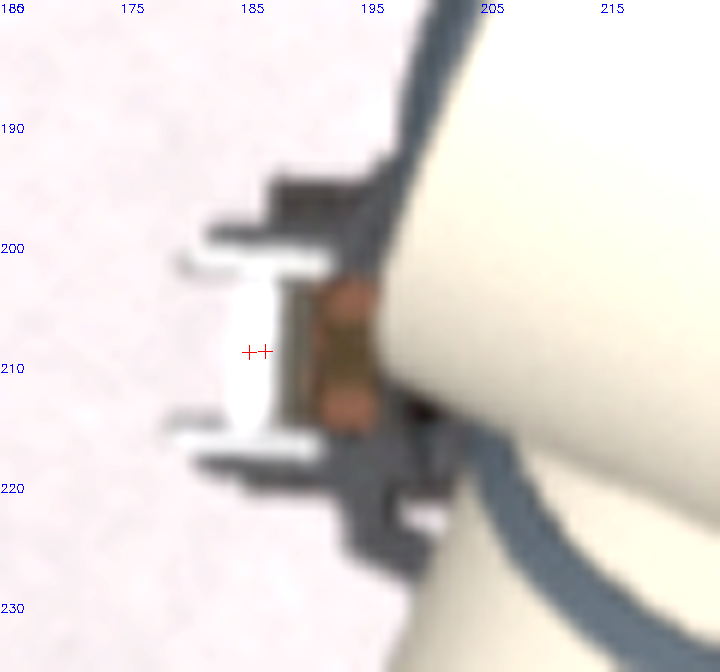

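View pics/s14.png

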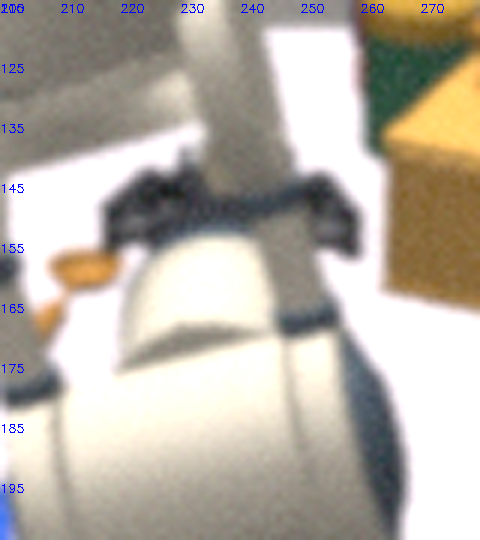

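Request:
step_arm(targets=[{"x": 0.0,"y": -0.001,"z": 0,"wx": 0,"wy": 0,"wz": 0,"claw": 0},{"x": 0.0,"y": -0.002,"z": 0,"wx": 0,"wy": 0,"wz": 0,"claw": 0},{"x": 0.0,"y": -0.003,"z": 0,"wx": 0,"wy": 0,"wz": 0,"claw": 0},{"x": 0.0,"y": -0.004,"z": 0,"wx": 0,"wy": 0,"wz": 0,"claw": 0},{"x": 0.0,"y": -0.005,"z": 0,"wx": 0,"wy": 0,"wz": 0,"claw": 0},{"x": 0.0,"y": -0.005,"z": 0,"wx": 0,"wy": 0,"wz": 0,"claw": 0},{"x": 0.0,"y": -0.005,"z": 0,"wx": 0,"wy": 0,"wz": 0,"claw": 0},{"x": 0.0,"y": -0.005,"z": 0,"wx": 0,"wy": 0,"wz": 0,"claw": 0}])

```text
clock: 20.45
tool_pos: [0.4954, 0.2125, 0.188]
tcp_rot: [1.232, 1.184, 1.181]
contact_force: [-0.7, 0.0, 4.7]
opening: 0.0352
```

Request:
step_arm(targets=[{"x": 0,"y": 0,"z": 0,"wx": 0,"wy": 0,"wz": 0,"claw": 0.44},{"x": 0,"y": 0,"z": 0,"wx": 0,"wy": 0,"wz": 0,"claw": 0.46},{"x": 0,"y": 0,"z": 0,"wx": 0,"wy": 0,"wz": 0,"claw": 0.48},{"x": 0,"y": 0,"z": 0,"wx": 0,"wy": 0,"wz": 0,"claw": 0.5},{"x": 0,"y": 0,"z": 0,"wx": 0,"wy": 0,"wz": 0,"claw": 0.55},{"x": 0,"y": 0,"z": 0,"wx": 0,"wy": 0,"wz": 0,"claw": 0.6},{"x": 0,"y": 0,"z": 0,"wx": 0,"wy": 0,"wz": 0,"claw": 0.7},{"x": 0,"y": 0,"z": 0,"wx": 0,"wy": 0,"wz": 0,"claw": 0.8}])

```text
clock: 21.25
tool_pos: [0.4955, 0.2125, 0.1877]
tcp_rot: [1.232, 1.184, 1.18]
contact_force: [0.0, 0.4, -0.8]
opening: 0.0681
```

```bash
python3 - <<'E'
from kin import *
from workcell import grab_frame
o=log()
T=grab_frame("top"); ov(T,165,180,60,56,12,[],"pics/t15.png")
E
```

```text
t 21.25 p [0.4955 0.2125 0.1877] q [-0.4305  0.9799  1.8466  1.1958  1.6913 -1.2733] F [ 0.0169  0.4032 -0.8008] op 0.0680965395992408
[[ 0.0375  0.0049  0.9993]
 [ 0.9993 -0.0018 -0.0375]
 [ 0.0016  1.     -0.0049]]
```

View pics/t15.png

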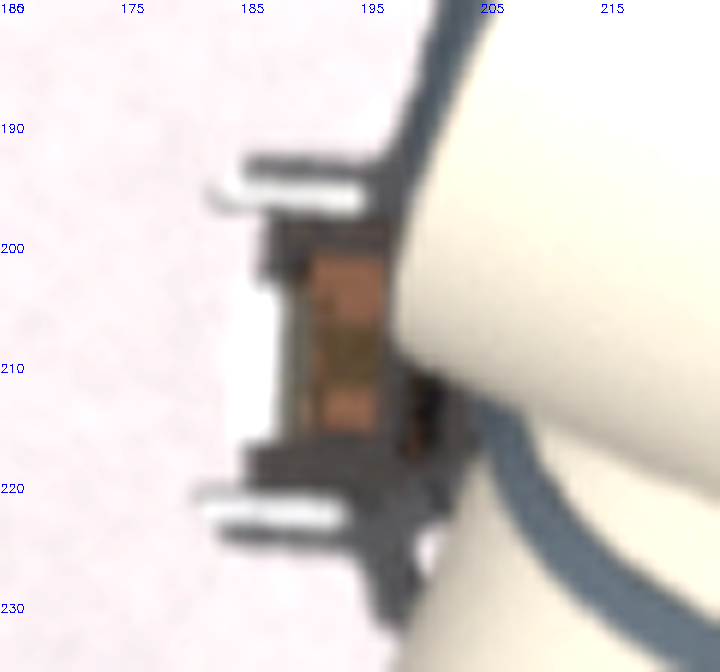

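Request:
step_arm(targets=[{"x": 0,"y": 0,"z": 0,"wx": 0,"wy": 0,"wz": 0,"claw": 0.9},{"x": -0.01,"y": 0,"z": 0,"wx": 0,"wy": 0,"wz": 0,"claw": 0.9},{"x": -0.03,"y": 0,"z": 0,"wx": 0,"wy": 0,"wz": 0,"claw": 0.9},{"x": -0.06,"y": 0,"z": 0,"wx": 0,"wy": 0,"wz": 0,"claw": 0.9},{"x": -0.09,"y": 0,"z": 0,"wx": 0,"wy": 0,"wz": 0,"claw": 0.9},{"x": -0.12,"y": 0,"z": 0,"wx": 0,"wy": 0,"wz": 0,"claw": 0.9},{"x": -0.14,"y": 0.02,"z": 0,"wx": 0,"wy": 0,"wz": 0,"claw": 0.9},{"x": -0.15,"y": 0.05,"z": 0,"wx": 0,"wy": 0,"wz": 0,"claw": 0.9}])

```text
clock: 22.1
tool_pos: [0.4902, 0.06, 0.237]
tcp_rot: [1.234, 1.184, 1.178]
contact_force: [0.9, 0.3, 0.4]
opening: 0.0772
```

Request:
step_arm(targets=[{"x": -0.02,"y": 0.04,"z": 0,"wx": 0,"wy": 0,"wz": 0,"claw": 0.9},{"x": -0.03,"y": 0.08,"z": 0,"wx": 0,"wy": 0,"wz": 0,"claw": 0.9},{"x": -0.03,"y": 0.12,"z": -0.03,"wx": 0,"wy": 0,"wz": 0,"claw": 0.9},{"x": -0.03,"y": 0.15,"z": -0.06,"wx": 0,"wy": 0,"wz": 0,"claw": 0.9},{"x": -0.03,"y": 0.15,"z": -0.08,"wx": 0,"wy": 0,"wz": 0,"claw": 0.9},{"x": -0.03,"y": 0.15,"z": -0.08,"wx": 0,"wy": 0,"wz": 0,"claw": 0.9},{"x": -0.03,"y": 0.15,"z": -0.08,"wx": 0,"wy": 0,"wz": 0,"claw": 0.9},{"x": -0.03,"y": 0.15,"z": -0.08,"wx": 0,"wy": 0,"wz": 0,"claw": 0.9}])

```text
clock: 22.9
tool_pos: [0.4103, 0.0349, 0.3874]
tcp_rot: [1.232, 1.184, 1.18]
contact_force: [-1.0, 0.3, -0.2]
opening: 0.0769
```

```bash
python3 - <<'E'
from kin import *
from workcell import grab_frame
o=log()
for n in("top","side"):
    f=grab_frame(n); pickle.dump(f,open(n+"9.pkl","wb")); cv2.imwrite(f"pics/{n}9.png",cv2.resize(f["frame"][:,:,::-1],(800,600)))
    if n=="top": ov(f,165,180,60,56,10,[],"pics/t16.png")
    else: ov(f,205,115,70,90,6,[],"pics/s16.png")
E
```

```text
t 22.9 p [0.4103 0.0349 0.3874] q [-0.8144  0.6027  1.7879  0.9489  2.0708 -0.9777] F [-1.0069  0.2934 -0.1871] op 0.07692999664736867
[[ 0.0377  0.0051  0.9993]
 [ 0.9993 -0.0018 -0.0377]
 [ 0.0016  1.     -0.0052]]
```

View pics/t16.png

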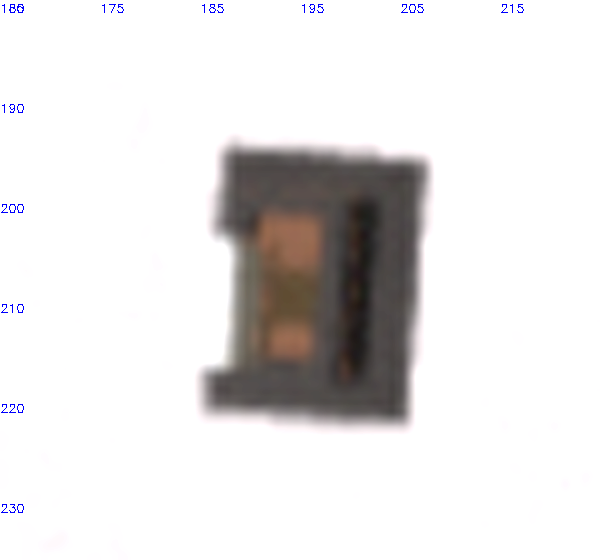

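View pics/s16.png

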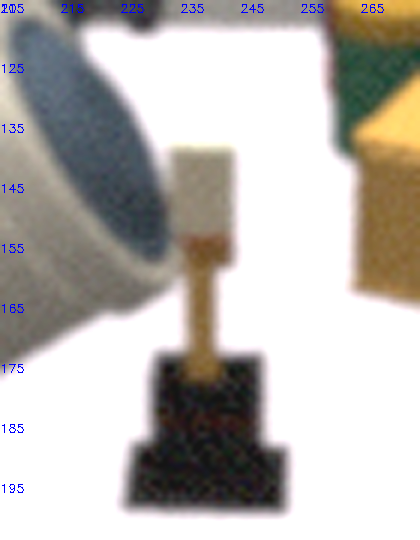

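View pics/side9.png

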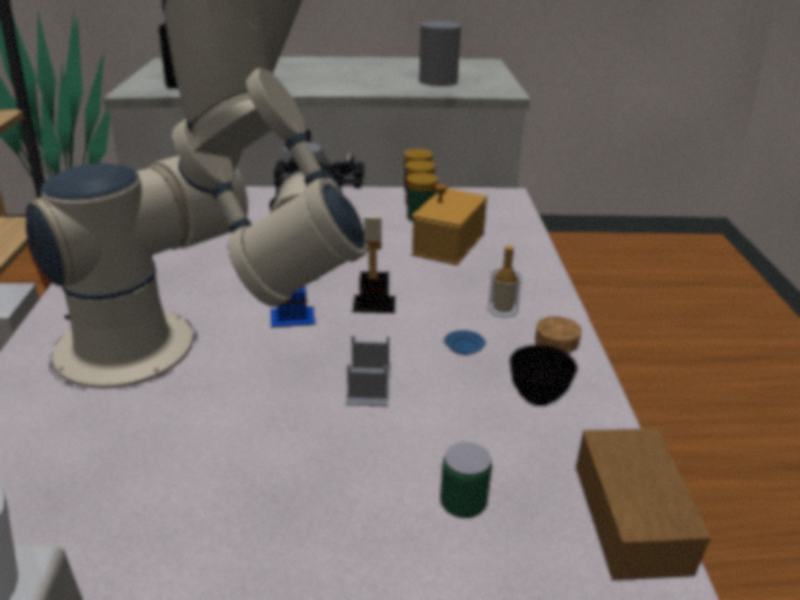

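View pics/top9.png

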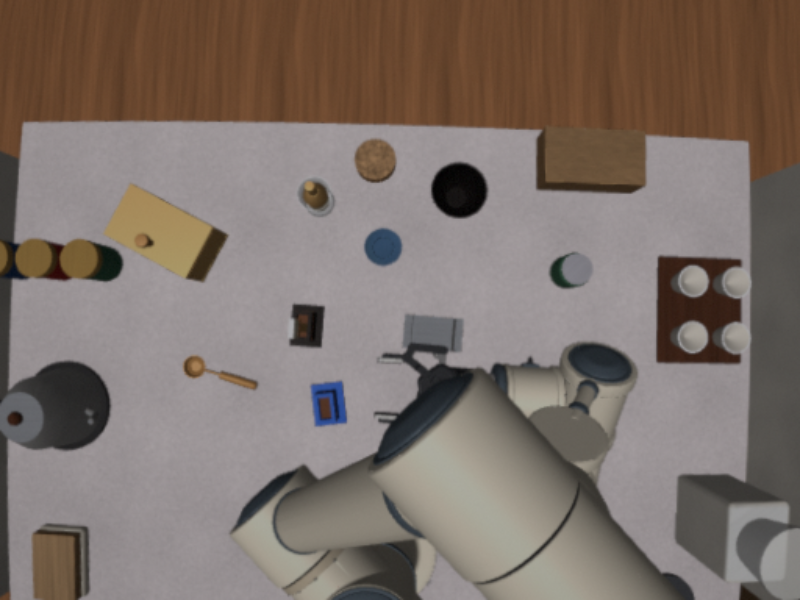

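```bash
python3 - <<'E'
from kin import *
T=pickle.load(open("top9.pkl","rb"));S=pickle.load(open("side9.pkl","rb"))
print(tri([(S,(236.8,139)),(T,(185.3,209))]))
from workcell import close_job
print(close_job())
E
```

```text
(array([0.4897339 , 0.15568105, 0.20662392]), array([ 1.19228836,  0.02608373, -0.03498629,  1.09306752]))
the job is handed in; nothing more can be done
None
```

The brush is back in the black pot handle-down with its bristles up, and the job was handed in at about 23 s of the 58 s allowed. I gripped the handle, pulled the brush out of the pot, laid it flat across both saddles and let go. I then took it again by the head, turned it over and stood it in the pot.

**Last checks:**
- **Final pose:** the bristle end measures about 207 mm up, where 208 mm means the handle's end is on the pot floor. I felt about 5 N of floor contact before letting go. The brush stands free near upright and the gripper is well clear.
- **On the rest:** its handle end measured within about 2 mm of the spot I aimed for. The height came out at 67 mm, where it should be 65 mm.
- **Other things:** in the final pictures the loose items and the blue pot look unmoved. I never saw the brush touch the counter.

**What disagreed:**
- **Tool point:** the fingertips are really about 36–39 mm behind the reported tool point, seen in both cameras and also in the start picture. I found this before the first grasp and corrected for it in every later move.
- **Final height measurement:** the two views disagreed by about 1 pixel, roughly 3 mm, mostly sideways.
- **Blind insertion:** the arm hid the handle from both cameras as it entered the slot, so I checked that part by force. No side contact showed.

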